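Find the tired palm-button cap by pull and pop it off with a fork puller

ROBOT

A 7-joint arm with a two-finger parallel gripper is mounted at the origin on a cart in front of the work surface, level with it; the furniture and walls round the work are solid. World frame = base frame: x ahead of the robot, y to its left, z up, the work surface at z = 0. Lengths are in m, angles in rad, forces in N, time in s.
With the tool pointing down it reaches from about 0.4 to 0.85 m from the base axis. Payload 10.4 kg.
Tool frame: the origin (TCP) lies at the very end of the fingers, on their centre line; the grasp point (between the pads) lies 19 mm behind it; y points along the fingers, x is the direction in which the jaws open and shut, and the axes are right-handed (so a half turn about y gives the same grasp; the last joint's range is limited). The gripper opens to 87 mm and grips with 3 to 60 N. Pads are 19 mm wide; open, the fingers measure 117 mm over their backs; the gripper's body (75 mm by 190 mm) begins 51 mm behind the grasp point.
Start: joints at [1.261, 0.332, -0.065, 1.46, 0.022, 1.35, -0.088], TCP at [0.177, -0.599, 0.19] pointing down, gripper open.
Joint ranges: [-2.6, 2.6], [-0.5, 2.12], [-1.47, 1.34], [0.16, 2.42], [-1.27, 4.41], [0.06, 2.06], [-2.6, 2.6]. Speed limits (rad/s): [2.22, 2.22, 2.79, 2.79, 3.14, 3.14, 3.14].

INTERFACE

Orientations are given as a unit quaternion [x, y, z, w].
In Python, from bench import readout, vision, r gives the robot as it stands.
- The arm moves only by the tool arm_command, never from a script. Its argument "targets" is a list that holds one entry, the list of rows, each a list of 6 numbers: the shift along the tool's x, y, z in m, then the turn, a rotation vector about the tool's x, y, z in degrees. A call has 1 to 12 rows; each row shifts and turns the commanded pose from where the row before left it, along the tool's axes as they then stand; what a row does not reach is not made up. A row lasts 1/12 s, in which the tool goes at most 41.7 mm and 7.16 degrees, less where a joint would pass 70% of its speed; a pose out of reach is approached as far as the arm can. A call is refused whole if a number of a shift passes 0.0417 or a number of a turn 7.16, either way. A call with a gripper value outside its range is refused whole. "hand" is the opening, from 0 (shut) to 1 (fully open), set as the call begins (left out, the last holds). The fingers move at their own pace and stop on an object; "grip_force" is the grip in N (left out, the last holds). Time passes only in rows, so rows that do not move let the fingers close. It gives the time, the measured TCP pose, the force and the opening at its end, in the units of the state.
- readout.read_state(): the state, without advancing time (a new reading comes with each control period).
- vision.camera(name): name is "side" or "top"; returns a dict with "pixels" (420x560x3 uint8, blue, green, red), "fovy" (degrees; the focal length in pixels is half the picture's height over the tangent of half this angle, whatever the lens; pixels are square), "cx", "cy" (the principal point, pixels), "R" (3x3) and "t" (3): a world point X has camera coordinates R X + t. Camera axes: x right, y down, z forward; pixel columns grow to the right and rows downward; lengths in m; the calibration is good to about 2 mm. A picture is of the moment at which its call begins. There is no depth.
- r.close_job(): hands the job in, once; it reports no verdict.
The state is a dict: "time": time; "joint_positions": joint angles; "joint_vel": joint speeds; "joint_torque": joint torques, N m; "ee_pos": TCP position; "eef_rot": TCP orientation; "ft_force": force on the tool from outside, world axes, zero at the start; "torque": the same for the moment, N m; "width": finger opening in m.
Only numpy, scipy, OpenCV 4.12 (cv2) and the standard library are available. Lean on these libraries where they do the work, as an engineer would, in place of code of your own. Each camera call takes 0.05 s, during which the arm holds its last target.

TASK

One of the three mushroom caps on the palm-button station has a tired snap: it pops off at some 5 N, where the good ones hold, and nobody can see which. Take the fork puller, feel its tines in gently under a cap's head until the sleeve is home in the slot, and pull straight up, never with more than 15 N: leave a cap that holds and pull off the one that pops. Carry that cap on the fork to the sheet-metal tray, set it upright on the floor, draw the fork out and stand the puller upright on the free worktop; leave everything else as it is.

Things in the scene. Friction and masses are not known exactly. Their poses are not given: they have to be found in the camera images.
- cap_left: Left palm-button cap, black plastic, 50 g, 20 mm high: domed head 44 mm across, 14 mm thick, on a sleeve 20 mm across, 6 mm long. Origin: centre of the sleeve's lower end, z up. Snapped on, the sleeve stands on the station's face, so the head's flat underside hangs 6 mm above it; about 1 mm of wobble. Any of the three may be the tired one.
- cap_middle: Middle palm-button cap, the same as the left one. The tired snap gives way at 3 to 7 N of straight upward pull, within 4 mm of lift; a good one holds over 17 N: it lifts some 2 mm by 10 N and settles back when let go. Over 15 N from the puller on any cap damages it.
- cap_right: Right (the station's -y side) palm-button cap, the same as the left one.
- station: Palm-button station with three caps in a row, screwed to the worktop: grey housing 150 mm (x) by 226 mm (y), low lugs out to y = +-131 mm; flat painted face 52 mm above the worktop. Origin: middle of its underside; its front looks to its -x. The caps stand at x = +22 mm, y = +66, 0 and -66 mm; from x = +4 mm to the front edge at x = -75 mm the face is bare. Over 25 N from the puller marks it.
- left_foot (a point): Centre of the foot of the left cap's spindle (10 mm thick, 13.5 mm high, hidden in the cap), on the station's face; x points from the open front into the guard, z up. The sheet guard is 21 mm high above the face: walls 31 mm to either side of each spindle, from 18 mm before it to 36 mm behind, where the back wall's inner face is 34 mm away; the front is open.
- middle_foot (a point): The same for the middle cap's spindle, 66 mm along the station's -y from the left one.
- right_foot (a point): The same for the right cap's spindle, 132 mm along the station's -y from the left one.
- puller: Fork puller of bent 4 mm steel, 160 g, standing on its flat fork. Origin: underside, middle of the fork slot, which opens to its +x; z up. Fork 4 mm thick, two tines 6 mm wide, slot 23 mm, 35 mm over both; tips at x = +23 mm, slot end at x = -10.5 mm. Behind, a spine 35 mm wide rises at x = -29 to -33 mm; from it a top arm (z = 36 to 40 mm) comes forward over the slot and bears the handle.
- handle (a point): Grip point in the puller's black handle, 74 mm above the puller's underside, straight above the slot; axes as the puller's. The handle is 16 mm thick along y, 26 mm along x, and reaches from 45 to 102 mm above the underside. Grip it firmly across the 16 mm: the pull goes through it.
- fork_slot (a point): Middle of the fork slot, level with the tines' upper faces (4 mm above the puller's underside); axes as the puller's. A carried cap has its head on the tines and its sleeve in the slot, its origin then 6 mm below this point.
- parts_tray: Square open tray of folded bare sheet metal, fixed, 135 mm by 135 mm over all; walls 2.5 mm thick, 16 mm high, inner floor 2.5 mm above the worktop. Origin: middle of its underside. A nut lies in the corner some 46 mm along its +x and 44 mm along its +y.
- nut_0: M12 steel nut, 19 x 22 x 10 mm, lying in a corner of the tray: a bystander.
- spanner_10: Small combination spanner, 125 mm long, lying on the worktop: a bystander.
- stubby_driver: Stubby screwdriver with a black handle, 85 mm long and 33 mm high: a bystander.
- hex_key_0: Black L-shaped hex key, 87 mm long: a bystander.
- bolt_0: Hexagon bolt, 48 mm long, 19 mm high, lying on the worktop: a bystander.
Things that resemble listed ones, but are neither listed nor needed, are in the scene too. Leave any white or yellow look-alike of the cap_middle alone.

How it is judged:
On the way, in this order (a step that is already met when the one before it is completed fails the run):
1. the fork is hooked under the head of a cap that is still snapped on: the sleeve home in the slot (axes within 3 mm), the tines between the face and the head (((horizontal distance between fork_slot and cap_left below 0.003 m and z of fork_slot in the frame of station below 0.0605 m and z of cap_left in the frame of station below 0.0535 m) or (horizontal distance between fork_slot and cap_middle below 0.003 m and z of fork_slot in the frame of station below 0.0605 m and z of cap_middle in the frame of station below 0.0535 m) or (horizontal distance between fork_slot and cap_right below 0.003 m and z of fork_slot in the frame of station below 0.0605 m and z of cap_right in the frame of station below 0.0535 m))), for 0.1 s.
2. a cap has popped off and rides on the fork, at least 20 mm above the face (((z of cap_left in the frame of station above 0.072 m and distance between fork_slot and cap_left below 0.009 m) or (z of cap_middle in the frame of station above 0.072 m and distance between fork_slot and cap_middle below 0.009 m) or (z of cap_right in the frame of station above 0.072 m and distance between fork_slot and cap_right below 0.009 m))), for 0.2 s.
3. the puller has set that cap down upright on the floor of the tray, the fork still round its sleeve (((x of cap_left in the frame of parts_tray between -0.052 and 0.052 m and y of cap_left in the frame of parts_tray between -0.052 and 0.052 m and z of cap_left in the frame of parts_tray below 0.006 m and angle between cap_left's own z axis and vertical below 0.1 rad and horizontal distance between fork_slot and cap_left below 0.009 m and linear speed of cap_left below 0.05 m/s) or (x of cap_middle in the frame of parts_tray between -0.052 and 0.052 m and y of cap_middle in the frame of parts_tray between -0.052 and 0.052 m and z of cap_middle in the frame of parts_tray below 0.006 m and angle between cap_middle's own z axis and vertical below 0.1 rad and horizontal distance between fork_slot and cap_middle below 0.009 m and linear speed of cap_middle below 0.05 m/s) or (x of cap_right in the frame of parts_tray between -0.052 and 0.052 m and y of cap_right in the frame of parts_tray between -0.052 and 0.052 m and z of cap_right in the frame of parts_tray below 0.006 m and angle between cap_right's own z axis and vertical below 0.1 rad and horizontal distance between fork_slot and cap_right below 0.009 m and linear speed of cap_right below 0.05 m/s))), for 0.1 s.
At the end, for the whole second after the job is handed in: One cap stands upright (0.1 rad), at rest, on the tray's floor, its axis within 52 mm of the middle along both tray axes; the others are snapped on (3 mm across, 1.5 mm up); the puller stands at rest upright (0.06 rad) on the worktop (within 4 mm), at least 105 mm from the tray's middle (((x of cap_left in the frame of parts_tray between -0.052 and 0.052 m and y of cap_left in the frame of parts_tray between -0.052 and 0.052 m and z of cap_left in the frame of parts_tray below 0.006 m and angle between cap_left's own z axis and vertical below 0.1 rad and linear speed of cap_left below 0.02 m/s and z of each of cap_middle, cap_right in the frame of station below 0.0535 m and horizontal distance between cap_middle and middle_foot below 0.003 m and horizontal distance between cap_right and right_foot below 0.003 m) or (x of cap_middle in the frame of parts_tray between -0.052 and 0.052 m and y of cap_middle in the frame of parts_tray between -0.052 and 0.052 m and z of cap_middle in the frame of parts_tray below 0.006 m and angle between cap_middle's own z axis and vertical below 0.1 rad and linear speed of cap_middle below 0.02 m/s and z of each of cap_left, cap_right in the frame of station below 0.0535 m and horizontal distance between cap_left and left_foot below 0.003 m and horizontal distance between cap_right and right_foot below 0.003 m) or (x of cap_right in the frame of parts_tray between -0.052 and 0.052 m and y of cap_right in the frame of parts_tray between -0.052 and 0.052 m and z of cap_right in the frame of parts_tray below 0.006 m and angle between cap_right's own z axis and vertical below 0.1 rad and linear speed of cap_right below 0.02 m/s and z of each of cap_left, cap_middle in the frame of station below 0.0535 m and horizontal distance between cap_left and left_foot below 0.003 m and horizontal distance between cap_middle and middle_foot below 0.003 m)) and height (world z) of puller below 0.004 m and angle between puller's own z axis and vertical below 0.06 rad and horizontal distance between puller and parts_tray above 0.105 m and linear speed of puller below 0.02 m/s); the robot touches nothing.
It fails at once if the puller presses or pulls a cap with more than 15 N (contact force between puller and cap_left above 15 N or contact force between puller and cap_middle above 15 N or contact force between puller and cap_right above 15 N).
It fails at once if the puller presses or shoves the station with more than 25 N (contact force between puller and station above 25 N).
It fails at once if a bystander is moved more than 15 mm (distance of any of nut_0, spanner_10, stubby_driver, hex_key_0, bolt_0 from where it was at the start of the episode above 0.015 m).
It also fails if it takes over 72 s, if anything falls off the work surface, if the arm or the gripper's body presses on something with over 40 N, if the wrist force passes 120 N, or if a joint passes its speed limit or range.

## Working session

There is one attempt and no reset: what is moved stays moved. The work goes in short steps, Python scripts to look and compute and a tool call to move; the robot and the scene stay as the last step left them, time stands still between calls to the robot, and variables do not carry over. Pictures are saved under pics/ and viewed, and the job is handed in when it is done.

Besides the shell and the picture viewer there is one more tool, called after "Call:" as name([rows], argument=value, ...), one row to a line, values as JSON. arm_command: Moves the arm, as the interface text tells. Its arguments: {"type":"object","properties":{"targets":{"type":"array","items":{"type":"array","items":{"type":"array","items":{"type":"number"}}}},"hand":{"type":"number"},"grip_force":{"type":"number"}},"required":["targets"]}

```bash
ls; mkdir -p pics
python3 - <<'E'
from bench import readout, vision, r
import cv2
s=readout.read_state()
for k,v in s.items(): print(k,v)
for n in("side","top"):
    c=vision.camera(n); cv2.imwrite(f"pics/{n}0.png",c["pixels"])
    print(n,c["fovy"],c["cx"],c["cy"],c["R"],c["t"])
E
```

```text
pics
time 0.0
joint_positions [ 1.2614523   0.33288924 -0.06469944  1.46095255  0.0216244   1.34987817
 -0.08848704]
joint_vel [ 0.00041489 -0.00019331 -0.00112832  0.00043605 -0.00135779  0.00122915
  0.00094923]
joint_torque [ 9.14826232e-04 -6.23252177e+01  2.52258056e-02 -3.89900029e+01
 -6.11261185e-02  3.97219404e-02  8.93555216e-05]
ee_pos [ 0.17663052 -0.59907198  0.18963776]
eef_rot [-0.56604169  0.42384145 -0.42299472  0.5665957 ]
ft_force [-0.10441914 -0.71808399 -0.30205746]
torque [ 0.03656933 -0.00881369 -0.00534943]
width 0.08699319973149947
side 49.92919245129498 277.5970814177163 208.74098050716083 [[ 0.99987384 -0.00299767  0.01559851]
 [ 0.00958722 -0.66908042 -0.74312817]
 [ 0.01266431  0.74318396 -0.66896727]] [-0.47271542  0.19708628  0.75852481]
top 57.45158778479928 280.3985643272219 208.27227536460754 [[ 0.02628551 -0.99955565  0.01405593]
 [-0.99123764 -0.0278824  -0.12911434]
 [ 0.12944888 -0.01053893 -0.99153009]] [0.17098443 0.50609783 0.88411992]
```

View pics/side0.png

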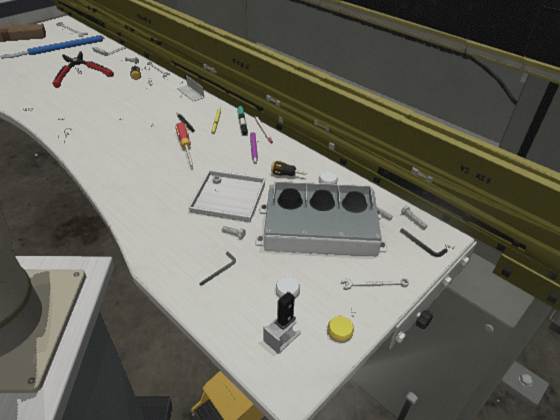

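View pics/top0.png

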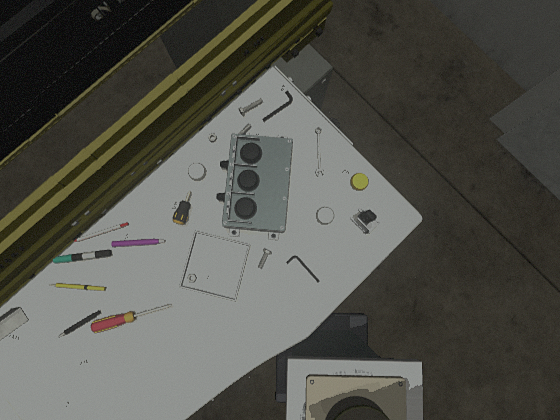

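```bash
cat > h.py <<'E'
import numpy as np, cv2
from bench import readout, vision, r
def cam(n):
    c=vision.camera(n); c["f"]=210/np.tan(np.radians(c["fovy"])/2); c["R"]=np.array(c["R"]);c["t"]=np.array(c["t"]);return c
def proj(c,X):
    p=c["R"]@np.array(X,float)+c["t"]; return c["cx"]+c["f"]*p[0]/p[2], c["cy"]+c["f"]*p[1]/p[2]
def ray(c,u,v):
    d=c["R"].T@np.array([(u-c["cx"])/c["f"],(v-c["cy"])/c["f"],1]); return -c["R"].T@c["t"], d
def onz(c,u,v,z):
    o,d=ray(c,u,v); return o+d*(z-o[2])/d[2]
def tri(c1,p1,c2,p2):
    A=[];b=[]
    M=np.zeros((3,3));q=np.zeros(3);L=[]
    for c,p in((c1,p1),(c2,p2)):
        o,d=ray(c,*p);d=d/np.linalg.norm(d);P=np.eye(3)-np.outer(d,d);M+=P;q+=P@o;L.append((P,o))
    X=np.linalg.solve(M,q); return X,[np.linalg.norm(P@(X-o)) for P,o in L]
def crop(c,u,v,hw,hh,k,name):
    im=c["pixels"][max(0,v-hh):v+hh,max(0,u-hw):u+hw]; cv2.imwrite("pics/"+name,cv2.resize(im,None,fx=k,fy=k,interpolation=cv2.INTER_CUBIC))
E
python3 - <<'E'
from h import *
s=cam("side");t=cam("top")
crop(s,300,310,70,50,5,"s_pul.png");crop(t,350,205,50,40,7,"t_pul.png")
crop(s,290,210,110,60,4,"s_sta.png");crop(t,250,190,75,75,5,"t_sta.png");crop(t,225,265,65,50,6,"t_tray.png");crop(s,230,200,65,50,6,"s_tray.png")
E
```

```text
(no output)
```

View pics/s_pul.png

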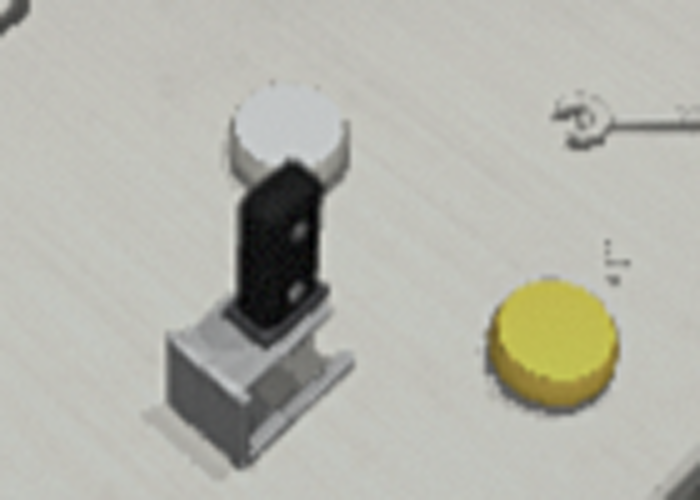

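View pics/t_pul.png

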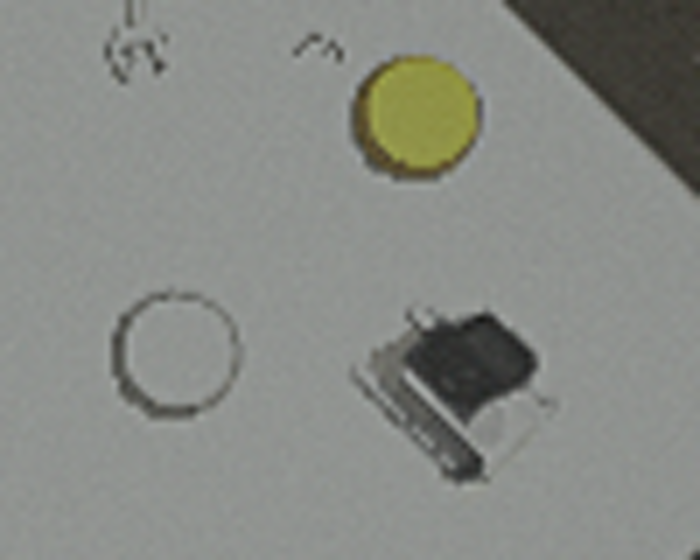

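View pics/s_sta.png

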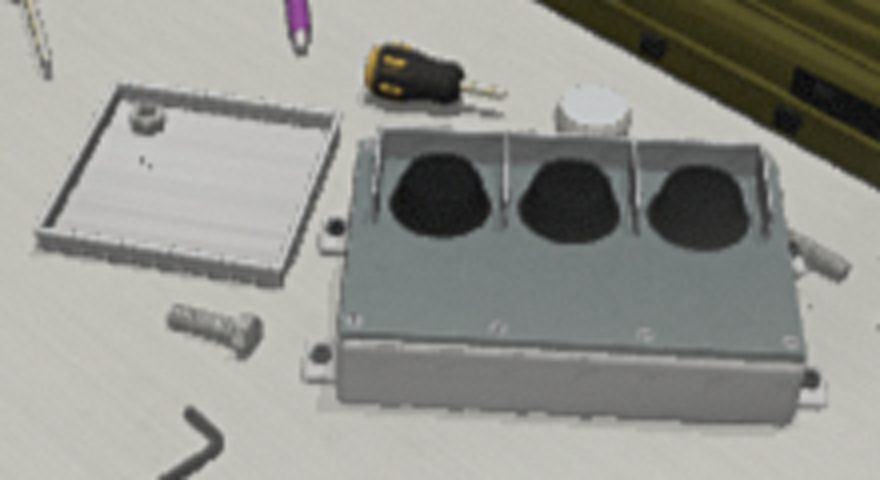

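View pics/t_sta.png

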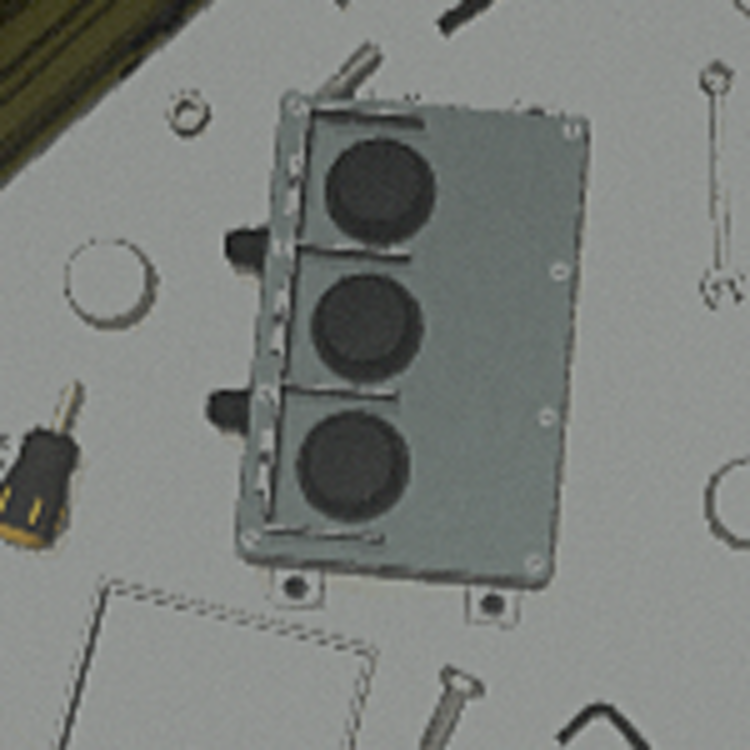

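View pics/t_tray.png

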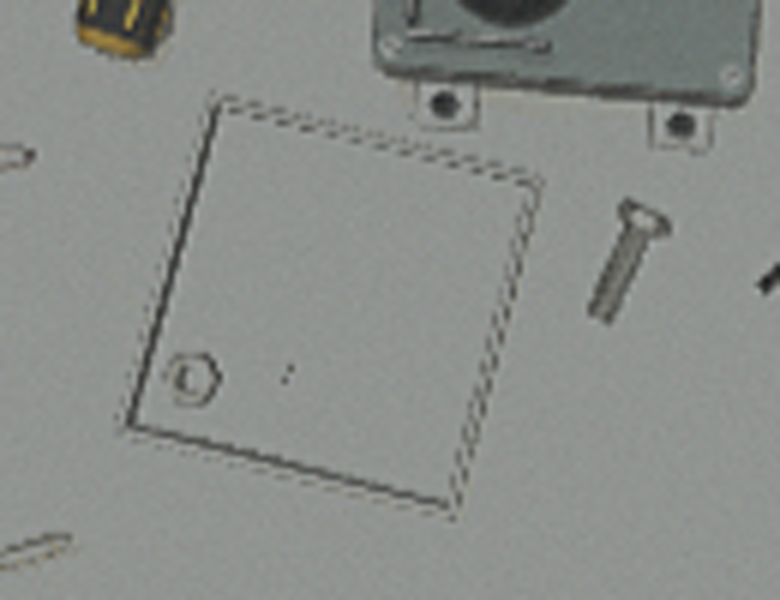

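View pics/s_tray.png

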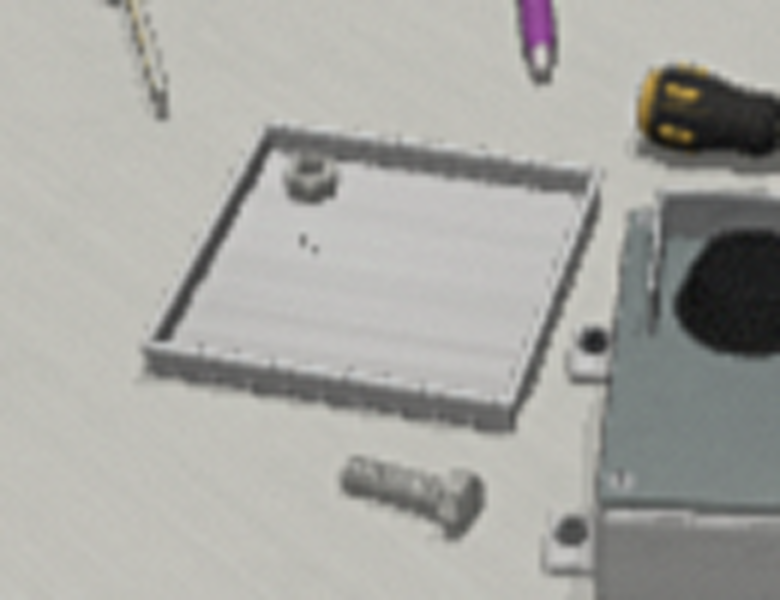

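Run:
```python
from h import *
s=cam("side");t=cam("top")
for c in (s,t):
    print("campos",-c["R"].T@c["t"])
im=t["pixels"];px=lambda u,v:im[v,u]
print("face",px(275,180),"white",px(210,250),"beam",px(240,210), "cap",px(248,180))
ims=s["pixels"];print("sface",ims[228,320],"front",ims[245,320],"table",ims[280,230],"cap",ims[200,320],"gw",ims[190,305])
# top face mask by saturation
for n,c in(("top",t),("side",s)):
    h=cv2.cvtColor(c["pixels"],cv2.COLOR_BGR2HSV)
    print(n,h[180,275] if n=="top" else h[228,320], h[250,210] if n=="top" else h[245,320])
k=6
def big(c,u0,v0,w,hh,k,name):
    im=c["pixels"][v0:v0+hh,u0:u0+w].astype(float);im=np.clip((im-im.min())*255/(im.max()-im.min()),0,255).astype(np.uint8)
    cv2.imwrite("pics/"+name,cv2.resize(im,None,fx=k,fy=k,interpolation=cv2.INTER_CUBIC))
big(s,255,285,55,70,8,"s_p2.png");big(t,345,200,40,40,14,"t_p2.png")
```

```text
campos [ 0.46116009 -0.43327395  0.6612623 ]
campos [0.38272047 0.19433736 0.93957264]
face [106 108 100] white [144 147 143] beam [60 61 62] cap [52 56 54]
sface [127 128 122] front [117 119 120] table [185 193 193] cap [32 33 31] gw [91 91 89]
top [ 83  19 108] [ 68   7 147]
side [ 85  12 128] [ 20   6 120]
```

View pics/s_p2.png

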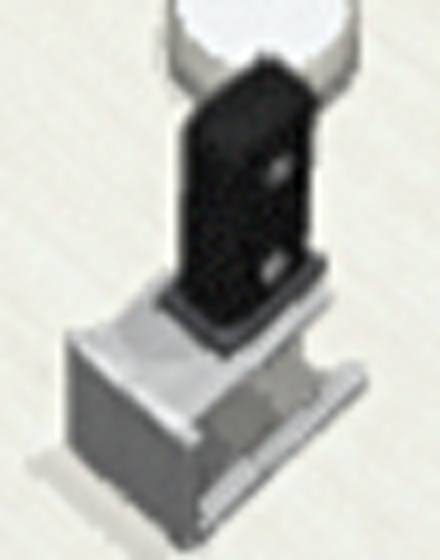

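View pics/t_p2.png

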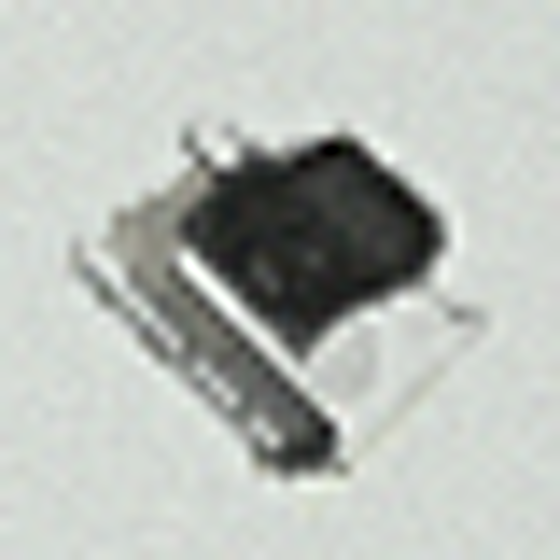

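Run:
```python
from h import *
s=cam("side");t=cam("top")
S=lambda a,b:(255+(a+.5)/8-.5,285+(b+.5)/8-.5)
T=lambda a,b:(345+(a+.5)/14-.5,200+(b+.5)/14-.5)
P=lambda n,c,p,z:print(n,onz(c,*p,z).round(4))
P("s spineTL(+y)",s,S(70,340),.04);P("s spineTR(-y)",s,S(195,440),.04);P("s botR",s,S(187,548),0.0);P("s botL",s,S(70,450),0)
P("s tip -y",s,S(367,378),.004)
P("t spine +y",t,T(345,470),.04);P("t spine -y",t,T(482,318),.04);P("t tip+y",t,T(75,250),.004);P("t spinebase +y",t,T(262,468),0.0)
P("t tip -y",t,T(188,130),.004)
# handle top face: side corners L(185,125)? back(265,55), R(315,100), front
for n,p in (("L",(185,120)),("B",(265,55)),("R",(315,98)),("F",(235,160))): P("s htop"+n,s,S(*p),.102)
for n,p in (("tl",(345,130)),("r",(442,220)),("b",(380,290))): P("t htop"+n,t,T(*p),.102)
```

```text
s spineTL(+y) [ 0.4493 -0.0252  0.04  ]
s spineTR(-y) [ 0.4741 -0.0475  0.04  ]
s botR [ 0.4732 -0.0474  0.    ]
s botL [ 0.4491 -0.0252  0.    ]
s tip -y [ 0.5109 -0.0103  0.004 ]
t spine +y [ 0.4471 -0.0258  0.04  ]
t spine -y [ 0.4734 -0.0492  0.04  ]
t tip+y [0.487  0.0128 0.004 ]
t spinebase +y [ 0.4499 -0.021   0.    ]
t tip -y [ 0.5089 -0.0071  0.004 ]
s htopL [ 0.4713 -0.0176  0.102 ]
s htopB [ 0.4867 -0.0021  0.102 ]
s htopR [ 0.4961 -0.0122  0.102 ]
s htopF [ 0.4806 -0.0266  0.102 ]
t htoptl [ 0.4964 -0.0109  0.102 ]
t htopr [ 0.4825 -0.0262  0.102 ]
t htopb [ 0.4711 -0.0163  0.102 ]
```

Run:
```python
from h import *
s=cam("side");t=cam("top")
# caps: dark blobs
for n,c,box in(("top",t,(225,135,275,225)),("side",s,(270,180,375,220))):
    u0,v0,u1,v1=box
    g=c["pixels"][v0:v1,u0:u1].max(2)
    k=cv2.resize(g,None,fx=4,fy=4,interpolation=cv2.INTER_CUBIC)
    m=(k<(78 if n=="top" else 62)).astype(np.uint8)
    m=cv2.morphologyEx(m,cv2.MORPH_OPEN,np.ones((15,15)))
    cs,_=cv2.findContours(m,0,cv2.CHAIN_APPROX_NONE)
    for q in cs:
        if cv2.contourArea(q)<1500: continue
        pts=np.array([onz(c,u0+(p[0]+.5)/4-.5,v0+(p[1]+.5)/4-.5,.060)[:2] for p in q[:,0]])
        (cc,rad)=cv2.minEnclosingCircle((pts*1000).astype(np.float32))
        el=cv2.fitEllipse((pts*1000).astype(np.float32))
        print(n,"circ",np.round(cc,1),round(rad,1),"ell",np.round(el[0],1),np.round(el[1],1))
    cv2.imwrite(f"pics/m_{n}.png",m*255)
T=lambda a,b:(175+(a+.5)/5-.5,115+(b+.5)/5-.5)
S=lambda a,b:(180+(a+.5)/4-.5,150+(b+.5)/4-.5)
for n,p in(("rearR",(278,95)),("frontR",(590,115)),("frontL",(550,588)),("rearL",(235,555))): print("top",n,onz(t,*T(*p),.052).round(4))
for n,p in(("frontL",(340,340)),("frontR",(806,358))): print("side",n,onz(s,*S(*p),.052).round(4))
for n,p in(("botfrontL",(336,402)),("botfrontR",(800,422))): print("side",n,onz(s,*S(*p),0).round(4))
# front edge: screws on both
for n,p in(("1",(536,563)),("2",(547,416)),("3",(559,271)),("4",(571,128))): print("scr top",n,onz(t,*T(*p),.052).round(4))
for n,p in(("1",(353,321)),("2",(497,328)),("3",(644,336)),("4",(790,342))): print("scr side",n,onz(s,*S(*p),.052).round(4))
```

```text
top circ [496.3 266.4] 26.2 ell [496.6 266.6] [50.7 50.8]
top circ [562.1 262.7] 26.5 ell [561.8 262.5] [51.1 51.3]
top circ [627.6 258.8] 26.4 ell [627.4 258.8] [51.2 51.7]
side circ [629.3 260.7] 32.9 ell [629.1 259.4] [48.3 66. ]
side circ [564.4 263.9] 33.1 ell [563.4 263.1] [48.6 66.3]
side circ [496.5 268.3] 32.8 ell [497.4 266.8] [48.8 65.8]
top rearR [0.6753 0.3097 0.052 ]
top frontR [0.67   0.1602 0.052 ]
top frontL [0.443  0.1737 0.052 ]
top rearL [0.4543 0.3201 0.052 ]
side frontL [0.4479 0.1698 0.052 ]
side frontR [0.6679 0.1606 0.052 ]
side botfrontL [0.4455 0.178  0.    ]
side botfrontR [0.6749 0.1672 0.    ]
scr top 1 [0.4544 0.1805 0.052 ]
scr top 2 [0.5236 0.1771 0.052 ]
scr top 3 [0.5932 0.1732 0.052 ]
scr top 4 [0.6633 0.1691 0.052 ]
scr side 1 [0.4539 0.1827 0.052 ]
scr side 2 [0.5228 0.1788 0.052 ]
scr side 3 [0.5928 0.1743 0.052 ]
scr side 4 [0.6621 0.1712 0.052 ]
```

Run:
```python
from h import *
s=cam("side");t=cam("top")
def big(c,u0,v0,w,hh,k,name):
    im=c["pixels"][v0:v0+hh,u0:u0+w].astype(float);im=np.clip((im-im.min())*330/(im.max()-im.min()),0,255).astype(np.uint8)
    cv2.imwrite("pics/"+name,cv2.resize(im,None,fx=k,fy=k,interpolation=cv2.INTER_CUBIC))
big(s,255,172,130,85,6,"s_st2.png");big(t,218,128,80,108,5,"t_st2.png")
```

```text
(no output)
```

View pics/s_st2.png

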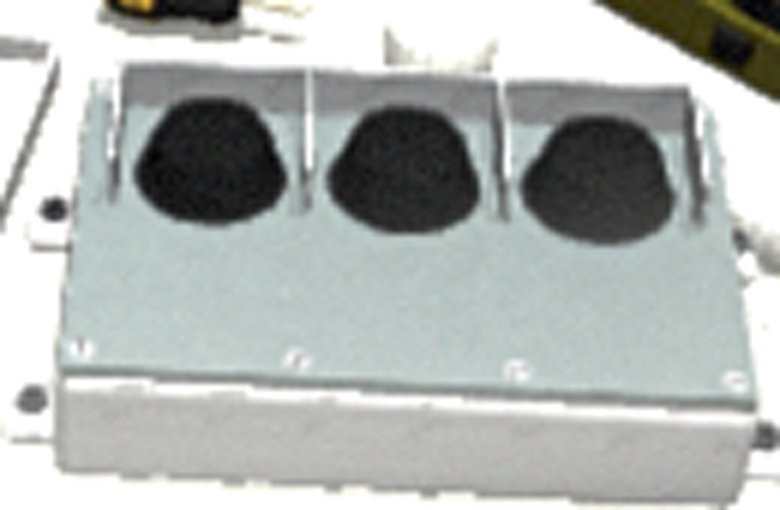

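View pics/t_st2.png

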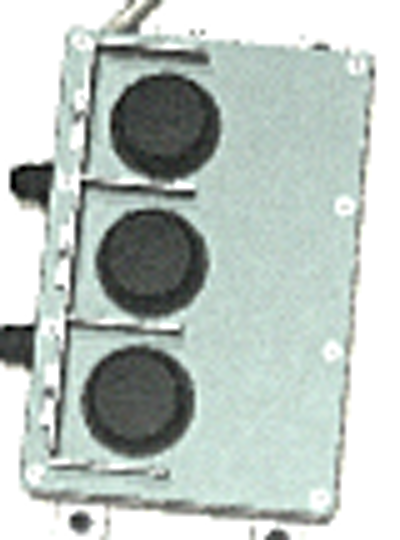

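Run:
```python
from h import *
s=cam("side");t=cam("top")
T=lambda a,b:(160+(a+.5)/6-.5,215+(b+.5)/6-.5)
S=lambda a,b:(165+(a+.5)/6-.5,150+(b+.5)/6-.5)
A=np.array([onz(t,*T(*p),.016) for p in((215,97),(540,180),(455,515),(122,428))])[:,:2]
B=np.array([onz(s,*S(*p),.016) for p in((600,170),(512,410),(148,348),(270,128))])[:,:2]
for X in(A,B):
    print(X.round(4).tolist(),"c",X.mean(0).round(4)); e=np.diff(np.vstack([X,X[:1]]),axis=0); print(np.hypot(*e.T).round(4),np.degrees(np.arctan2(e[:,1],e[:,0])).round(1))
print("nut",onz(t,*T(193,380),.0125).round(4),onz(s,*S(312,178),.0125).round(4))
from scipy.spatial.transform import Rotation as R
st=readout.read_state();M=R.from_quat(st["eef_rot"]).as_matrix();print(M.round(3))
```

```text
[[0.4431, 0.3874], [0.4134, 0.2561], [0.2817, 0.2846], [0.3119, 0.4167]] c [0.3625 0.3362]
[0.1346 0.1347 0.1355 0.1344] [-102.7  167.8   77.1  -12.6]
[[0.4436, 0.3897], [0.4155, 0.2541], [0.2848, 0.2846], [0.314, 0.4141]] c [0.3645 0.3356]
[0.1385 0.1342 0.1328 0.1319] [-101.7  166.9   77.3  -10.7]
nut [0.331  0.3907 0.0125] [0.3328 0.3873 0.0125]
[[ 0.283  0.     0.959]
 [-0.959 -0.     0.283]
 [ 0.    -1.     0.   ]]
```

Call:
arm_command([
  [[-0.0237,0,0.023,0,0,0],[-0.0237,0,0.023,0,0,0],[-0.0237,0,0.023,0,0,0],[-0.0237,0,0.023,0,0,0],[-0.0237,0,0.023,0,0,0],[-0.0237,0,0.023,0,0,0],[-0.0237,0,0.023,0,0,0],[-0.0237,0,0.023,0,0,0],[-0.0237,0,0.023,0,0,0],[-0.0237,0,0.023,0,0,0]],
], hand=1)

```text
time: 1.53
ee_pos: [0.3309, -0.3057, 0.1907]
eef_rot: [0.566, -0.423, 0.424, -0.566]
ft_force: [0.5, -0.4, 0.4]
width: 0.0872
```

Call:
arm_command([
  [[-0.0237,0,0.023,0,0,0],[-0.0237,0,0.023,0,0,0],[-0.0237,0,0.023,0,0,0],[-0.0237,0,0.023,0,0,0],[-0.0237,0,0.023,0,0,0],[-0.0237,0,0.023,0,0,0],[-0.0237,0,0.023,0,0,0],[-0.0237,0,0.023,0,0,0],[-0.0237,0,0.023,0,0,0],[-0.0237,0,0.023,0,0,0]],
])

```text
time: 2.37
ee_pos: [0.4846, -0.0133, 0.1908]
eef_rot: [-0.566, 0.423, -0.424, 0.566]
ft_force: [-0.1, -0.8, 0.4]
width: 0.0872
```

Call:
arm_command([
  [[0,0,0,0,-5.9,0],[0,0,0,0,-5.9,0],[0,0,0,0,-5.9,0],[0,0,0,0,-5.9,0],[0,0,0,0,-5.9,0],[0,0,0,0,0,0]],
])

```text
time: 2.87
ee_pos: [0.484, -0.0147, 0.1905]
eef_rot: [0.656, -0.264, 0.264, -0.656]
ft_force: [-0.1, -0.3, -0.1]
width: 0.087
```

What could be confused:
- Puller: the only forked tool, at side (283,322) / top (365,217). The black-handled stubby driver at side (284,168) is the other black grip.
- Caps: black ones on the station at side (290,198), (321,200), (355,201). The white discs at (288,288) and (328,178) and the yellow one at (341,328) are decoys.

The close crops confirm the puller. Its origin is about (0.484, -0.014), with a yaw of about 46°.

Call:
arm_command([
  [[0,0.027,0,0,0,0],[0,0.027,0,0,0,0],[0,0.027,0,0,0,0],[0,0.027,0,0,0,0],[0,0.014,0,0,0,0],[0,0.013,0,0,0,0],[0,0,0,0,0,0]],
])

```text
time: 3.45
ee_pos: [0.4822, -0.0148, 0.0532]
eef_rot: [0.655, -0.268, 0.265, -0.655]
ft_force: [-1.5, 0.2, -1.8]
width: 0.0871
```

Run:
```python
from h import *
s=cam("side");t=cam("top")
crop(s,285,300,60,60,5,"s_g1.png");crop(t,360,215,60,60,5,"t_g1.png")
```

```text
(no output)
```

View pics/s_g1.png

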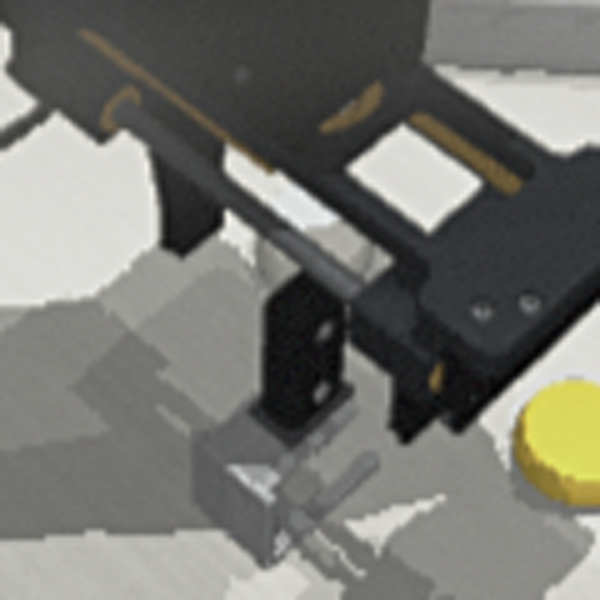

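The handle (crop 305,350) stands between the open fingers with the jaws across its 16 mm. I'll close.

Call:
arm_command([
  [[0,0,0,0,0,0],[0,0,0,0,0,0],[0,0,0,0,0,0],[0,0,0,0,0,0],[0,0,0,0,0,0],[0,0,0,0,0,0],[0,0,0,0,0,0],[0,0,0,0,0,0],[0,0,0,0,0,0],[0,0,0,0,0,0]],
], hand=0, grip_force=60)

```text
time: 4.38
ee_pos: [0.4839, -0.0147, 0.0554]
eef_rot: [-0.655, 0.265, -0.265, 0.655]
ft_force: [-0.6, 0.1, -0.5]
width: 0.0281
```

Call:
arm_command([
  [[0,0,0,0,0,0],[0,0,0,0,0,0],[0,0,0,0,0,0],[0,0,0,0,0,0],[0,0,0,0,0,0]],
])

```text
time: 4.8
ee_pos: [0.4839, -0.0147, 0.0554]
eef_rot: [0.655, -0.265, 0.265, -0.655]
ft_force: [0.9, 0.5, -0.2]
width: 0.0154
```

Run:
```python
from h import *
from scipy.spatial.transform import Rotation as R
st=readout.read_state();M=R.from_quat(st["eef_rot"]).as_matrix();print(M.round(4),st["ft_force"],st["torque"],st["width"],st["ee_pos"])
```

```text
[[ 7.185e-01 -1.000e-04  6.955e-01]
 [-6.955e-01 -1.000e-04  7.185e-01]
 [ 0.000e+00 -1.000e+00 -1.000e-04]] [ 0.89975894  0.47615536 -0.2369237 ] [ 0.04089028 -0.07020891 -0.00553156] 0.015361116852253985 [ 0.48390229 -0.01473458  0.05539925]
```

Call:
arm_command([
  [[0,-0.015,0,0,0,0],[0,-0.025,0,0,0,0],[0,-0.025,0,0,0,0],[0,-0.025,0,0,0,0],[0,-0.01,0,0,-6.8,0],[0,0,0,0,-6.8,0],[0,0,0,0,-6.8,0],[0,0,0,0,-6.8,0],[0,0,0,0,-6.8,0],[0,0,0,0,-6.8,0],[0,0,0,0,0,0],[0,0,0,0,0,0]],
])

```text
time: 5.8
ee_pos: [0.4838, -0.0148, 0.1553]
eef_rot: [0.707, -0.022, 0.021, -0.707]
ft_force: [-0.7, -0.2, -1.7]
width: 0.015
```

Run:
```python
from h import *
from scipy.spatial.transform import Rotation as R
st=readout.read_state();M=R.from_quat(st["eef_rot"]).as_matrix();print(M.round(4),st["ft_force"],st["torque"],st["width"],st["ee_pos"])
s=cam("side");crop(s,290,270,70,70,5,"s_g2.png");cv2.imwrite("pics/s2.png",s["pixels"])
```

```text
[[ 9.982e-01 -3.000e-04  6.080e-02]
 [-6.080e-02 -1.000e-04  9.982e-01]
 [-3.000e-04 -1.000e+00 -1.000e-04]] [-0.68527127 -0.21254322 -1.73865006] [-0.00017818 -0.10650483 -0.0130885 ] 0.015039937738487042 [ 0.48378324 -0.01478184  0.15528055]
```

View pics/s_g2.png

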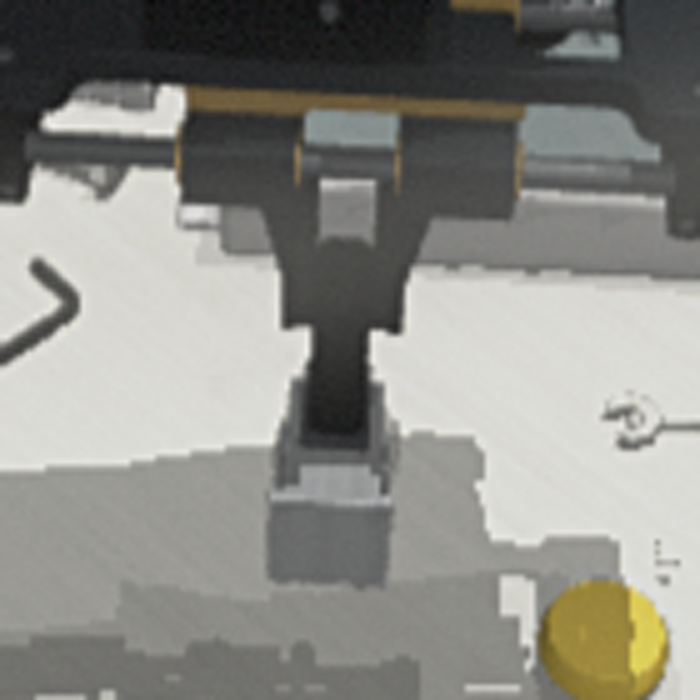

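Run:
```python
from h import *
s=cam("side")
S=lambda a,b:(220+(a+.5)/5-.5,200+(b+.5)/5-.5)
for p,z in(((270,500),.14),((392,500),.14),((268,578),.1),((388,585),.1)): print(onz(s,*S(*p),z).round(4))
```

```text
[ 0.4648 -0.0459  0.14  ]
[ 0.4993 -0.0456  0.14  ]
[ 0.4646 -0.0443  0.1   ]
[ 0.4999 -0.0464  0.1   ]
```

Call:
arm_command([
  [[0.0062,0,0.0225,0,0,0],[0.0062,0,0.0225,0,0,0],[0.0062,0,0.0225,0,0,0],[0.0062,0,0.0225,0,0,0],[0.0062,0,0.0225,0,0,0],[0.0062,0,0.0225,0,0,0],[0.0062,0,0.0225,0,0,0],[0.0062,0,0.0225,0,0,0],[0.0062,0,0.0225,0,0,0],[0.0064,0,0.0225,0,0,0],[0,0,0,0,0,0],[0,0,0,0,0,0]],
])

```text
time: 6.9
ee_pos: [0.5585, 0.208, 0.155]
eef_rot: [-0.707, 0.02, -0.02, 0.707]
ft_force: [0.4, -0.3, -1.8]
width: 0.0148
```

Run:
```python
from h import *
st=readout.read_state();print(st["ft_force"],st["ee_pos"])
s=cam("side");t=cam("top");crop(s,325,205,70,60,5,"s_g3.png");crop(t,260,185,60,50,6,"t_g3.png")
```

```text
[ 0.39440352 -0.30176608 -1.79924298] [0.55849807 0.20798264 0.15502055]
```

View pics/s_g3.png

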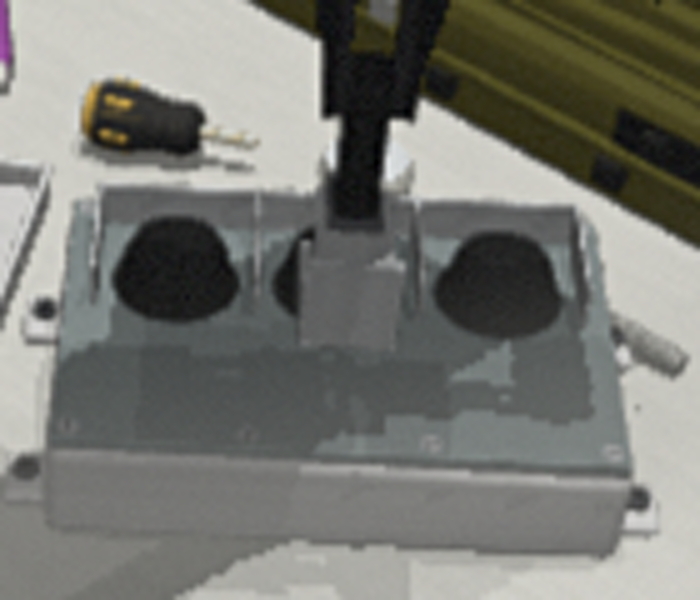

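View pics/t_g3.png

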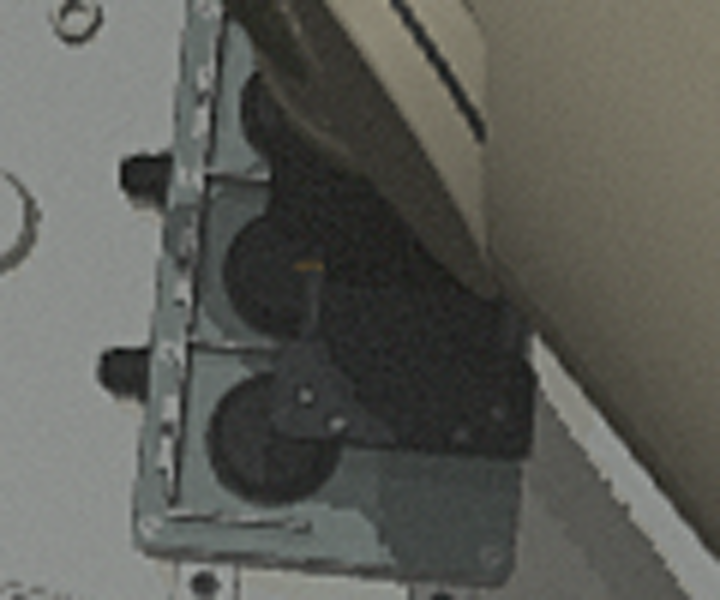

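Call:
arm_command([
  [[0.0014,0.011,0,0,0,0],[0,0.011,0,0,0,0],[0,0.011,0,0,0,0],[0,0.01,0,0,0,0],[0,0,0,0,0,0],[0,0,0,0,0,0]],
])

```text
time: 7.5
ee_pos: [0.5597, 0.2059, 0.1115]
eef_rot: [0.707, -0.021, 0.02, -0.707]
ft_force: [0.5, 1.4, -1.7]
width: 0.0155
```

```bash
cat > st.py <<'E'
from h import *
from scipy.spatial.transform import Rotation as R
st=readout.read_state();M=R.from_quat(st["eef_rot"]).as_matrix();print("F",st["ft_force"].round(2),"T",st["torque"].round(3),"p",st["ee_pos"].round(5),"yaw",np.degrees(np.arctan2(M[1,2],M[0,2])).round(2),"tilt",M[2].round(4),"t",st["time"],"v",np.abs(st["joint_vel"]).max().round(3))
E
python3 st.py
```

```text
F [ 0.48  1.36 -1.74] T [ 0.007 -0.131  0.021] p [0.55972 0.20591 0.1115 ] yaw 86.72 tilt [-1.5e-03 -1.0e+00 -6.0e-04] t 7.5 v 0.026
```

Call:
arm_command([
  [[0,0.001,0,0,0,0],[0,0.001,0,0,0,0],[0,0.001,0,0,0,0],[0,0,0,0,0,0],[0,0,0,0,0,0]],
])

```text
time: 7.92
ee_pos: [0.5604, 0.2063, 0.1096]
eef_rot: [0.707, -0.02, 0.02, -0.707]
ft_force: [-0.5, 0.3, -0.8]
width: 0.0156
```

Call:
arm_command([
  [[0,0.0005,0,0,0,0],[0,0,0,0,0,0]],
])

```text
time: 8.08
ee_pos: [0.5603, 0.2063, 0.109]
eef_rot: [0.707, -0.02, 0.02, -0.707]
ft_force: [-0.4, -0.7, -1.6]
width: 0.0153
```

Call:
arm_command([
  [[0,0.0005,0,0,0,0],[0,0,0,0,0,0]],
])

```text
time: 8.25
ee_pos: [0.5603, 0.2063, 0.1084]
eef_rot: [0.707, -0.02, 0.02, -0.707]
ft_force: [-0.5, 0.6, -1.7]
width: 0.0153
```

Call:
arm_command([
  [[0,0.0005,0,0,0,0],[0,0,0,0,0,0]],
])

```text
time: 8.42
ee_pos: [0.5602, 0.2062, 0.1078]
eef_rot: [0.707, -0.02, 0.02, -0.707]
ft_force: [-0.6, -0.6, -2.1]
width: 0.015
```

Call:
arm_command([
  [[0,0.0005,0,0,0,0],[0,0,0,0,0,0]],
])

```text
time: 8.58
ee_pos: [0.5603, 0.2064, 0.1075]
eef_rot: [-0.707, 0.02, -0.02, 0.707]
ft_force: [0.1, 0.4, -2.2]
width: 0.0154
```

Call:
arm_command([
  [[0,0.0005,0,0,0,0],[0,0,0,0,0,0]],
])

```text
time: 8.75
ee_pos: [0.5604, 0.2065, 0.1074]
eef_rot: [-0.707, 0.02, -0.02, 0.707]
ft_force: [-2.2, -0.4, 3.6]
width: 0.0151
```

Call:
arm_command([
  [[0,-0.001,0,0,0,0],[0,-0.0003,0,0,0,0],[0,0,0.003,0,0,0],[0,0,0.003,0,0,0],[0,0,0.003,0,0,0],[0,0,0.003,0,0,0],[0,0,0,0,0,0]],
])

```text
time: 9.33
ee_pos: [0.5607, 0.2194, 0.1082]
eef_rot: [-0.707, 0.02, -0.02, 0.707]
ft_force: [-0.9, 0.5, -1.9]
width: 0.0153
```

Call:
arm_command([
  [[0,0,0.002,0,0,0],[0,0,0.002,0,0,0],[0,0,0.002,0,0,0],[0,0,0,0,0,0]],
])

```text
time: 9.67
ee_pos: [0.5612, 0.2248, 0.1083]
eef_rot: [-0.707, 0.02, -0.02, 0.707]
ft_force: [-0.4, 0.4, -0.6]
width: 0.0158
```

```bash
python3 st.py
python3 - <<'E'
from h import *
s=cam("side");crop(s,325,205,70,60,5,"s_g4.png")
E
```

```text
F [-0.43  0.43 -0.62] T [ 0.058 -0.089  0.025] p [0.56122 0.22481 0.10827] yaw 86.76 tilt [ 1.e-04 -1.e+00  2.e-04] t 9.6667 v 0.007
```

View pics/s_g4.png

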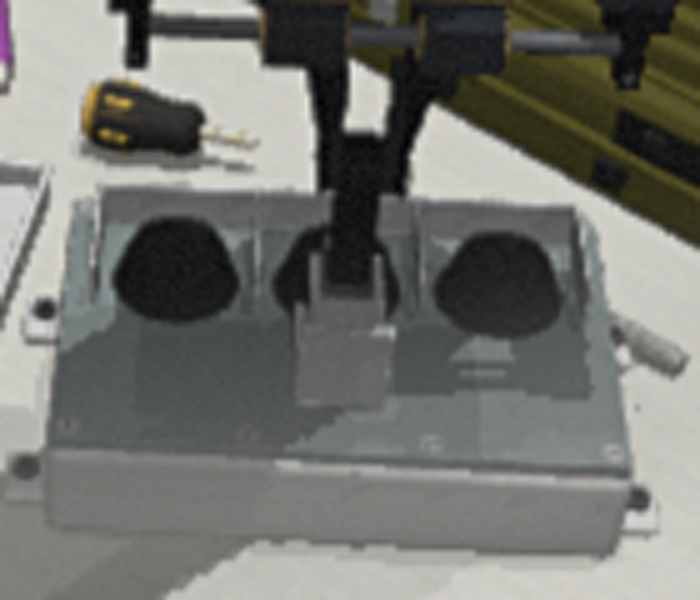

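Run:
```python
from h import *
s=cam("side")
S=lambda a,b:(255+(a+.5)/5-.5,145+(b+.5)/5-.5)
for p,z in(((295,402),.053),((387,406),.053),((298,332),.093),((394,333),.093)): print(onz(s,*S(*p),z).round(4))
print(onz(s,*S(273.5,285),.060).round(4),onz(s,*S(399,285),.060).round(4))
```

```text
[0.5424 0.1963 0.053 ]
[0.5781 0.1945 0.053 ]
[0.5406 0.1927 0.093 ]
[0.5767 0.1926 0.093 ]
[0.537  0.2573 0.06  ] [0.5882 0.2581 0.06  ]
```

Call:
arm_command([
  [[0,0,0.0015,0,0,0],[0,0,0.0015,0,0,0],[0,0,0.0015,0,0,0],[0,0,0.0015,0,0,0],[0,0,0,0,0,0]],
])

```text
time: 10.18
ee_pos: [0.5615, 0.2307, 0.1082]
eef_rot: [-0.707, 0.02, -0.02, 0.707]
ft_force: [-0.5, -0.4, -1.8]
width: 0.0155
```

Call:
arm_command([
  [[0,0,0.0015,0,0,0],[0,0,0.0015,0,0,0],[0,0,0.0015,0,0,0],[0,0,0.0015,0,0,0],[0,0,0,0,0,0]],
])

```text
time: 10.6
ee_pos: [0.5619, 0.2367, 0.1083]
eef_rot: [-0.707, 0.02, -0.02, 0.707]
ft_force: [-0.6, -0.6, -2.0]
width: 0.0155
```

Call:
arm_command([
  [[0,0,0.002,0,0,0],[0,0,0.002,0,0,0],[0,0,0.002,0,0,0],[0,0,0.002,0,0,0],[0,0,0.002,0,0,0],[0,0,0,0,0,0]],
])

```text
time: 11.1
ee_pos: [0.5624, 0.2468, 0.1083]
eef_rot: [-0.707, 0.02, -0.02, 0.707]
ft_force: [-0.9, -0.2, -1.5]
width: 0.0153
```

Call:
arm_command([
  [[0,0,0.0015,0,0,0],[0,0,0.0015,0,0,0],[0,0,0.0015,0,0,0],[0,0,0,0,0,0]],
])

```text
time: 11.43
ee_pos: [0.5627, 0.2511, 0.1083]
eef_rot: [-0.707, 0.02, -0.02, 0.707]
ft_force: [0.6, 0.2, -1.4]
width: 0.0156
```

Call:
arm_command([
  [[0,0,0.001,0,0,0],[0,0,0.001,0,0,0],[0,0,0,0,0,0]],
])

```text
time: 11.68
ee_pos: [0.5629, 0.2529, 0.1082]
eef_rot: [-0.707, 0.02, -0.02, 0.707]
ft_force: [-0.2, 1.1, -2.1]
width: 0.0156
```

Call:
arm_command([
  [[0,0,0.001,0,0,0],[0,0,0.001,0,0,0],[0,0,0,0,0,0]],
])

```text
time: 11.93
ee_pos: [0.563, 0.255, 0.1083]
eef_rot: [-0.707, 0.02, -0.02, 0.707]
ft_force: [-0.2, 0.5, -1.9]
width: 0.0153
```

Call:
arm_command([
  [[0,0,0.001,0,0,0],[0,0,0.001,0,0,0],[0,0,0,0,0,0]],
])

```text
time: 12.18
ee_pos: [0.5631, 0.257, 0.1083]
eef_rot: [-0.707, 0.02, -0.02, 0.707]
ft_force: [-0.1, -0.6, -2.1]
width: 0.0157
```

Call:
arm_command([
  [[0,0,0.0007,0,0,0],[0,0,0.0007,0,0,0],[0,0,0,0,0,0]],
])

```text
time: 12.43
ee_pos: [0.5632, 0.2583, 0.1082]
eef_rot: [-0.707, 0.02, -0.02, 0.707]
ft_force: [-0.3, -0.8, -1.3]
width: 0.0152
```

Call:
arm_command([
  [[0,0,0.0007,0,0,0],[0,0,0.0007,0,0,0],[0,0,0,0,0,0]],
])

```text
time: 12.68
ee_pos: [0.5632, 0.2597, 0.1082]
eef_rot: [0.707, -0.02, 0.02, -0.707]
ft_force: [-0.4, 0.1, -1.7]
width: 0.0153
```

Call:
arm_command([
  [[0,0,0.0005,0,0,0],[0,0,0,0,0,0]],
])

```text
time: 12.85
ee_pos: [0.5633, 0.2601, 0.1082]
eef_rot: [0.707, -0.02, 0.02, -0.707]
ft_force: [0.2, -0.4, -2.2]
width: 0.0156
```

Call:
arm_command([
  [[0,0,0.0005,0,0,0],[0,0,0,0,0,0]],
])

```text
time: 13.02
ee_pos: [0.5634, 0.2606, 0.1082]
eef_rot: [0.707, -0.02, 0.02, -0.707]
ft_force: [-0.0, -0.0, -2.0]
width: 0.0155
```

Call:
arm_command([
  [[0,0,0.0005,0,0,0],[0,0,0,0,0,0]],
])

```text
time: 13.18
ee_pos: [0.5634, 0.2611, 0.1082]
eef_rot: [0.707, -0.02, 0.02, -0.707]
ft_force: [-0.1, -0.3, -2.4]
width: 0.0153
```

Call:
arm_command([
  [[0,0,0.0005,0,0,0],[0,0,0,0,0,0]],
])

```text
time: 13.35
ee_pos: [0.5634, 0.2616, 0.1082]
eef_rot: [-0.707, 0.02, -0.02, 0.707]
ft_force: [-0.2, -0.3, -1.8]
width: 0.0156
```

Call:
arm_command([
  [[0,0,0.0005,0,0,0],[0,0,0,0,0,0]],
])

```text
time: 13.52
ee_pos: [0.5635, 0.2621, 0.1082]
eef_rot: [0.707, -0.02, 0.02, -0.707]
ft_force: [0.7, -0.6, -2.2]
width: 0.0156
```

Call:
arm_command([
  [[0,0,0.0005,0,0,0],[0,0,0,0,0,0]],
])

```text
time: 13.68
ee_pos: [0.5635, 0.2626, 0.1082]
eef_rot: [-0.707, 0.02, -0.02, 0.707]
ft_force: [-0.0, 0.3, -1.7]
width: 0.0152
```

Run:
```python
from h import *
s=cam("side");crop(s,325,200,60,45,6,"s_g5.png")
```

```text
(no output)
```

View pics/s_g5.png

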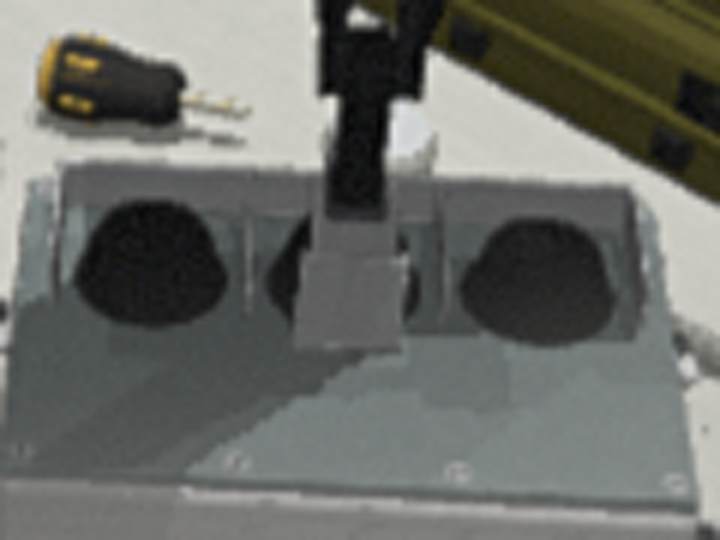

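Run:
```python
from h import *
s=cam("side")
S=lambda a,b:(265+(a+.5)/6-.5,155+(b+.5)/6-.5)
for p,z in(((294,346),.053),((403,351),.053),((299,256),.093),((410,256),.093)): print(onz(s,*S(*p),z).round(4))
for p in((268,280),(419,283),(343,340)): print(onz(s,*S(*p),.060).round(4))
for p in((75,275),(228,275),(460,290),(614,290),(150,326),(540,344)): print(onz(s,*S(*p),.058).round(4))
```

```text
[0.5447 0.233  0.053 ]
[0.581 0.231 0.053]
[0.5435 0.2324 0.093 ]
[0.5796 0.233  0.093 ]
[0.537  0.2584 0.06  ]
[0.5882 0.2576 0.06  ]
[0.5602 0.2285 0.06  ]
[0.4716 0.2623 0.058 ]
[0.5237 0.2631 0.058 ]
[0.6022 0.2565 0.058 ]
[0.6547 0.2573 0.058 ]
[0.4966 0.2367 0.058 ]
[0.6259 0.2297 0.058 ]
```

Call:
arm_command([
  [[0,0,0.0005,0,0,0],[0,0,0,0,0,0]],
])

```text
time: 13.95
ee_pos: [0.5635, 0.2631, 0.1082]
eef_rot: [0.707, -0.02, 0.02, -0.707]
ft_force: [-0.8, -0.4, -2.9]
width: 0.0154
```

Call:
arm_command([
  [[0,0,0.0005,0,0,0],[0,0,0,0,0,0]],
])

```text
time: 14.12
ee_pos: [0.5635, 0.2635, 0.1082]
eef_rot: [0.707, -0.02, 0.02, -0.707]
ft_force: [0.2, 1.0, -2.1]
width: 0.0153
```

Call:
arm_command([
  [[0,0,0.0005,0,0,0],[0,0,0,0,0,0]],
])

```text
time: 14.28
ee_pos: [0.5636, 0.264, 0.1082]
eef_rot: [0.707, -0.02, 0.02, -0.707]
ft_force: [-0.1, -0.4, -1.7]
width: 0.0157
```

Call:
arm_command([
  [[0,0,0.0005,0,0,0],[0,0,0,0,0,0]],
])

```text
time: 14.45
ee_pos: [0.5636, 0.2646, 0.1082]
eef_rot: [0.707, -0.02, 0.02, -0.707]
ft_force: [0.1, -0.0, -1.5]
width: 0.0154
```

Call:
arm_command([
  [[0,0,0.0005,0,0,0],[0,0,0,0,0,0]],
])

```text
time: 14.62
ee_pos: [0.5636, 0.265, 0.1082]
eef_rot: [0.707, -0.02, 0.02, -0.707]
ft_force: [0.3, -0.4, -1.9]
width: 0.0156
```

Call:
arm_command([
  [[0,0,0.0005,0,0,0],[0,0,0,0,0,0]],
])

```text
time: 14.78
ee_pos: [0.5637, 0.2653, 0.1082]
eef_rot: [0.707, -0.02, 0.02, -0.707]
ft_force: [-0.2, -1.8, -1.2]
width: 0.0155
```

Call:
arm_command([
  [[0,0,0.0005,0,0,0],[0,0,0,0,0,0]],
])

```text
time: 14.95
ee_pos: [0.5637, 0.2657, 0.1081]
eef_rot: [0.707, -0.02, 0.02, -0.707]
ft_force: [1.4, -3.1, -2.0]
width: 0.0151
```

Call:
arm_command([
  [[0,0,0.0003,0,0,0],[0,0,0,0,0,0]],
])

```text
time: 15.12
ee_pos: [0.5637, 0.2659, 0.1081]
eef_rot: [0.707, -0.02, 0.02, -0.707]
ft_force: [-0.1, -1.8, -1.8]
width: 0.0153
```

Call:
arm_command([
  [[0,0,-0.0006,0,0,0],[0,-0.0005,0,0,0,0],[0,-0.0004,0,0,0,0],[0,0,0,0,0,0],[0,0,0,0,0,0]],
])

```text
time: 15.53
ee_pos: [0.5636, 0.2657, 0.1091]
eef_rot: [0.707, -0.02, 0.02, -0.707]
ft_force: [-0.4, -2.5, -2.7]
width: 0.0152
```

Call:
arm_command([
  [[0,-0.0004,0,0,0,0],[0,0,0,0,0,0]],
])

```text
time: 15.7
ee_pos: [0.5636, 0.2657, 0.1095]
eef_rot: [0.707, -0.02, 0.02, -0.707]
ft_force: [-0.5, -1.5, -3.4]
width: 0.0155
```

Call:
arm_command([
  [[0,-0.0004,0,0,0,0],[0,0,0,0,0,0]],
])

```text
time: 15.87
ee_pos: [0.5636, 0.2656, 0.1098]
eef_rot: [0.707, -0.02, 0.02, -0.707]
ft_force: [0.1, -2.1, -4.7]
width: 0.0155
```

Call:
arm_command([
  [[0,-0.0004,0,0,0,0],[0,0,0,0,0,0]],
])

```text
time: 16.03
ee_pos: [0.5635, 0.2656, 0.1101]
eef_rot: [0.707, -0.02, 0.02, -0.707]
ft_force: [-0.1, -1.8, -5.3]
width: 0.0152
```

Call:
arm_command([
  [[0,-0.0004,0,0,0,0],[0,0,0,0,0,0]],
])

```text
time: 16.2
ee_pos: [0.5634, 0.2656, 0.1104]
eef_rot: [0.707, -0.02, 0.02, -0.707]
ft_force: [0.3, -1.7, -6.3]
width: 0.0155
```

Call:
arm_command([
  [[0,-0.0004,0,0,0,0],[0,0,0,0,0,0]],
])

```text
time: 16.37
ee_pos: [0.5635, 0.2656, 0.1109]
eef_rot: [0.707, -0.02, 0.02, -0.707]
ft_force: [0.2, -2.2, -8.0]
width: 0.0153
```

Call:
arm_command([
  [[0,-0.0004,0,0,0,0],[0,0,0,0,0,0]],
])

```text
time: 16.53
ee_pos: [0.5637, 0.2656, 0.1115]
eef_rot: [0.707, -0.02, 0.02, -0.707]
ft_force: [-0.3, -1.7, -7.1]
width: 0.0155
```

Call:
arm_command([
  [[0,-0.0004,0,0,0,0],[0,0,0,0,0,0]],
])

```text
time: 16.7
ee_pos: [0.5638, 0.2658, 0.1123]
eef_rot: [-0.707, 0.02, -0.02, 0.707]
ft_force: [-0.8, -2.3, -4.5]
width: 0.0153
```

Call:
arm_command([
  [[0,-0.0006,0,0,0,0],[0,0,0,0,0,0]],
])

```text
time: 16.87
ee_pos: [0.564, 0.2658, 0.1131]
eef_rot: [-0.707, 0.02, -0.02, 0.707]
ft_force: [0.1, -2.0, -3.1]
width: 0.0154
```

Call:
arm_command([
  [[0,-0.0006,0,0,0,0],[0,0,0,0,0,0]],
])

```text
time: 17.03
ee_pos: [0.5639, 0.2658, 0.1136]
eef_rot: [-0.707, 0.02, -0.02, 0.707]
ft_force: [-0.8, -2.0, -2.5]
width: 0.0154
```

```bash
python3 st.py
python3 - <<'E'
from h import *
s=cam("side");crop(s,325,200,60,45,6,"s_g6.png")
E
```

```text
F [-0.81 -1.97 -2.5 ] T [-0.716 -0.027 -0.008] p [0.56392 0.2658  0.11357] yaw 86.73 tilt [ 7.e-04 -1.e+00  2.e-04] t 17.0333 v 0.002
```

View pics/s_g6.png

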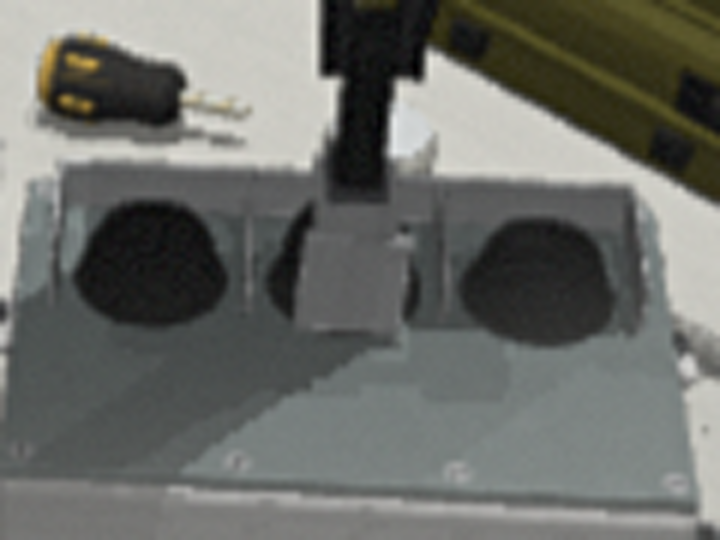

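Call:
arm_command([
  [[0,-0.001,-0.0003,0,0,0],[0,-0.001,0,0,0,0],[0,-0.001,0,0,0,0],[0,-0.001,0,0,0,0],[0,0,0,0,0,0]],
])

```text
time: 17.5
ee_pos: [0.5638, 0.2656, 0.1175]
eef_rot: [-0.707, 0.02, -0.02, 0.707]
ft_force: [-0.4, -1.0, -1.4]
width: 0.0155
```

```bash
python3 st.py
python3 - <<'E'
from h import *
s=cam("side");t=cam("top");crop(s,325,200,60,45,6,"s_g7.png");crop(t,255,185,50,45,6,"t_g7.png")
E
```

```text
F [-0.38 -1.03 -1.42] T [-0.536 -0.064  0.052] p [0.56379 0.26557 0.11751] yaw 86.74 tilt [ 4.e-04 -1.e+00  3.e-04] t 17.5 v 0.002
```

View pics/s_g7.png

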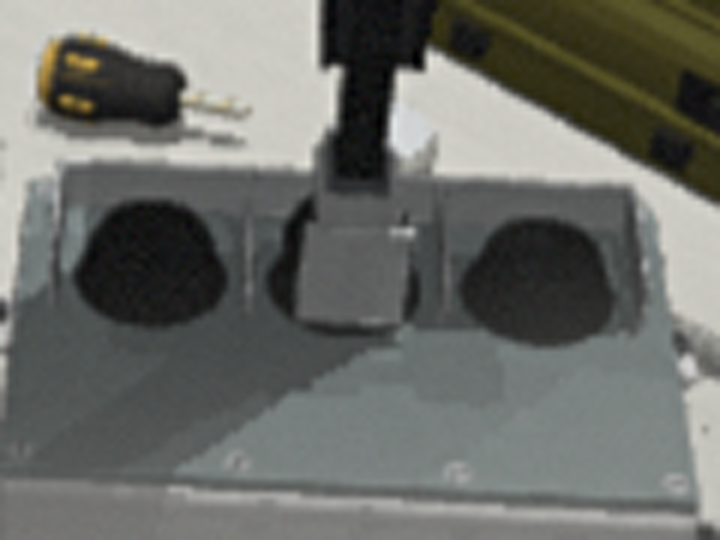

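Call:
arm_command([
  [[0,-0.002,0,0,0,0],[0,-0.002,0,0,0,0],[0,-0.003,0,0,0,0],[0,-0.003,0,0,0,0],[0,-0.004,0,0,0,0],[0,-0.004,0,0,0,0],[0,0,0,0,0,0],[0,0,0,0,0,0]],
])

```text
time: 18.27
ee_pos: [0.5638, 0.2656, 0.1355]
eef_rot: [-0.707, 0.02, -0.02, 0.707]
ft_force: [-0.7, 0.1, -2.3]
width: 0.0155
```

```bash
python3 st.py
python3 - <<'E'
from h import *
s=cam("side");t=cam("top");crop(s,325,190,60,50,6,"s_g8.png");crop(t,250,185,50,45,6,"t_g8.png")
E
```

```text
F [-0.72  0.13 -2.32] T [-0.052 -0.077  0.009] p [0.56381 0.26562 0.13549] yaw 86.74 tilt [ 6.e-04 -1.e+00  4.e-04] t 18.2667 v 0.01
```

View pics/s_g8.png

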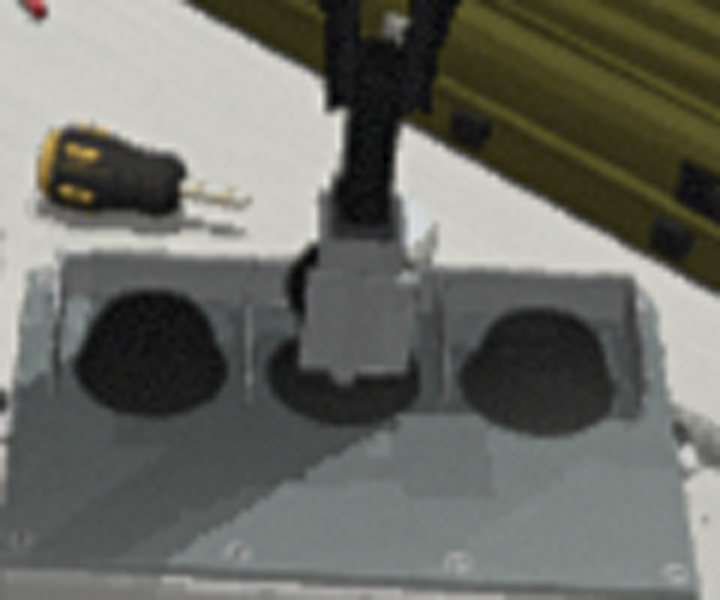

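View pics/t_g8.png

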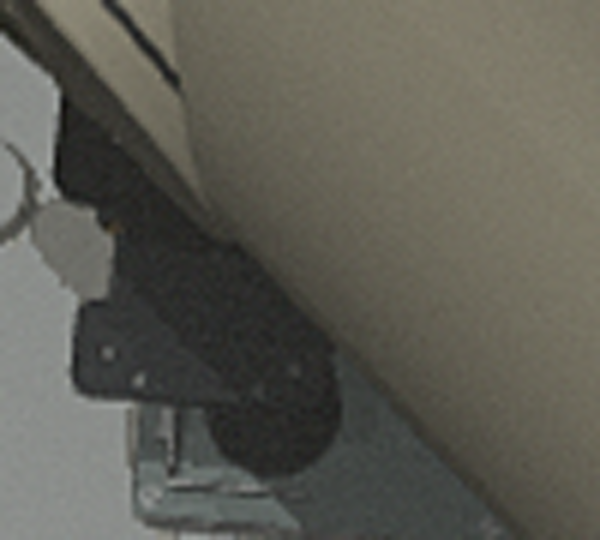

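The fork carries the middle cap (side crop 300,275). Only its black bezel ring stays on the face (345,385). The force peaked at about 6 N net, then fell to the cap's weight, so this is the tired one. I'll carry it to the tray.

Call:
arm_command([
  [[0,-0.002,0,0,0,0],[0,-0.005,0,0,0,0],[0,-0.008,0,0,0,0],[0,-0.01,0,0,0,0],[0,-0.008,0,0,0,0],[0,-0.005,0,0,0,0],[0,-0.002,0,0,0,0],[-0.005,0,0.0023,0,0,0],[-0.01,0,0.0046,0,0,0],[-0.0146,0,0.0067,0,0,0],[-0.0146,0,0.0067,0,0,0],[-0.0146,0,0.0067,0,0,0]],
])

```text
time: 19.37
ee_pos: [0.5044, 0.2966, 0.1747]
eef_rot: [0.707, -0.02, 0.02, -0.707]
ft_force: [-0.6, -0.2, -1.4]
width: 0.0157
```

Call:
arm_command([
  [[-0.0146,0,0.0067,0,0,0],[-0.0146,0,0.0067,0,0,0],[-0.0146,0,0.0067,0,0,0],[-0.0146,0,0.0067,0,0,0],[-0.0146,0,0.0067,0,0,0],[-0.0146,0,0.0067,0,0,0],[-0.0146,0,0.0067,0,0,0],[-0.0146,0,0.0067,0,0,0],[-0.01,0,0.0046,0,0,0],[-0.005,0,0.0023,0,0,0],[0,0,0,0,1.5,0],[0,0,0,0,2.5,0]],
])

```text
time: 20.37
ee_pos: [0.3782, 0.3637, 0.1752]
eef_rot: [0.706, -0.045, 0.045, -0.706]
ft_force: [0.8, -0.0, -1.8]
width: 0.0154
```

Call:
arm_command([
  [[0,0,0,0,2.5,0],[0,0,0,0,1.7,0],[0,0,0,0,1,0],[0,0,0,0,0,0],[0,0,0,0,0,0]],
])

```text
time: 20.78
ee_pos: [0.3785, 0.3635, 0.1751]
eef_rot: [0.703, -0.077, 0.077, -0.703]
ft_force: [-0.0, 0.1, -2.3]
width: 0.0155
```

```bash
python3 st.py
python3 - <<'E'
from h import *
s=cam("side");t=cam("top");crop(s,235,175,70,60,5,"s_g9.png");crop(t,215,250,70,60,5,"t_g9.png")
E
```

```text
F [-0.    0.14 -2.29] T [-0.068 -0.113  0.05 ] p [0.37848 0.36353 0.17509] yaw 77.56 tilt [ 1.e-04 -1.e+00 -1.e-04] t 20.7833 v 0.005
```

View pics/s_g9.png

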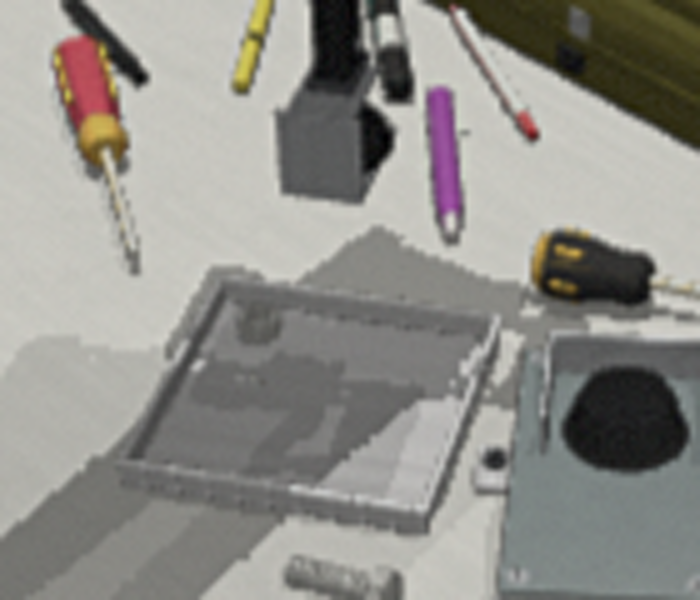

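View pics/t_g9.png

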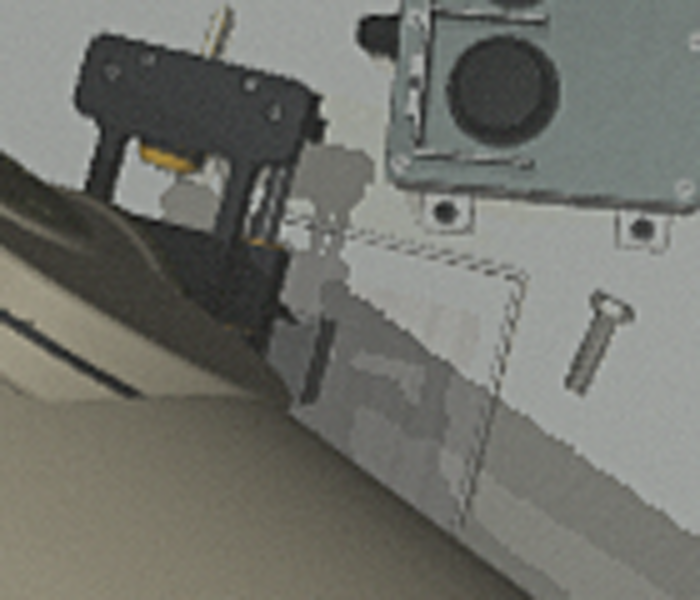

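Call:
arm_command([
  [[0,0.004,0,0,0,0],[0,0.009,0,0,0,0],[0,0.013,0,0,0,0],[0,0.016,0,0,0,0],[0,0.016,0,0,0,0],[0,0.016,0,0,0,0],[0,0.013,0,0,0,0],[0,0.01,0,0,0,0],[0,0.007,0,0,0,0],[0,0.004,0,0,0,0],[0,0.002,0,0,0,0],[0,0,0,0,0,0]],
])

```text
time: 21.88
ee_pos: [0.3784, 0.3637, 0.0651]
eef_rot: [-0.703, 0.077, -0.077, 0.703]
ft_force: [-0.8, 0.4, -1.8]
width: 0.0153
```

Call:
arm_command([
  [[0,0.001,0,0,0,0],[0,0.0005,0,0,0,0],[0,0,0,0,0,0]],
])

```text
time: 22.13
ee_pos: [0.3786, 0.3637, 0.0639]
eef_rot: [-0.703, 0.077, -0.077, 0.703]
ft_force: [0.6, 0.4, -1.2]
width: 0.0152
```

```bash
python3 st.py
python3 - <<'E'
from h import *
s=cam("side");crop(s,235,195,60,50,6,"s_g10.png")
E
```

```text
F [ 0.62  0.39 -1.23] T [-0.03  -0.1   -0.002] p [0.37858 0.36373 0.06394] yaw 77.53 tilt [ 6.e-04 -1.e+00  3.e-04] t 22.1333 v 0.002
```

View pics/s_g10.png

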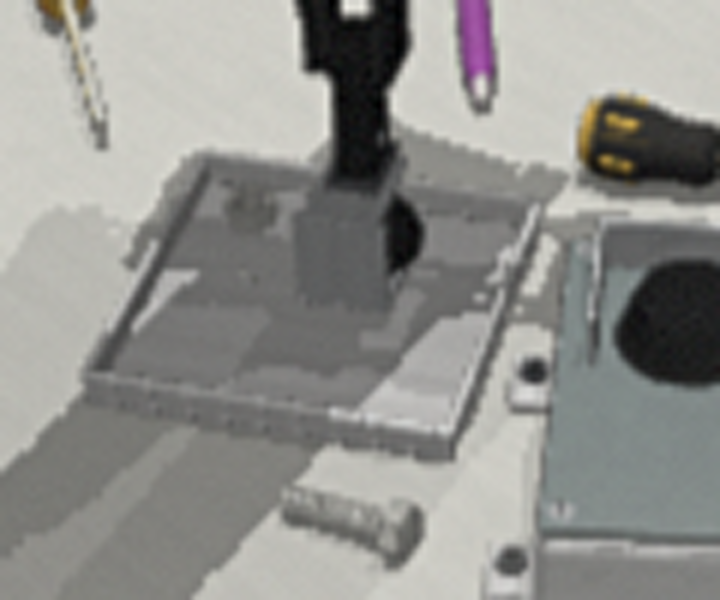

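Call:
arm_command([
  [[0,0.001,0,0,0,0],[0,0.001,0,0,0,0],[0,0.001,0,0,0,0],[0,0.001,0,0,0,0],[0,0.0005,0,0,0,0],[0,0,0,0,0,0],[0,0,0,0,0,0]],
])

```text
time: 22.77
ee_pos: [0.3783, 0.3636, 0.0591]
eef_rot: [0.703, -0.077, 0.077, -0.703]
ft_force: [0.1, 0.2, -1.0]
width: 0.0153
```

Call:
arm_command([
  [[0,0.0005,0,0,0,0],[0,0,0,0,0,0]],
])

```text
time: 22.93
ee_pos: [0.3784, 0.3636, 0.0586]
eef_rot: [0.703, -0.077, 0.077, -0.703]
ft_force: [0.5, 0.3, -0.9]
width: 0.0155
```

Call:
arm_command([
  [[0,0.0005,0,0,0,0],[0,0,0,0,0,0]],
])

```text
time: 23.1
ee_pos: [0.3784, 0.3636, 0.0581]
eef_rot: [0.703, -0.077, 0.077, -0.703]
ft_force: [0.4, -0.7, -1.5]
width: 0.0155
```

Call:
arm_command([
  [[0,0.0004,0,0,0,0],[0,0,0,0,0,0]],
])

```text
time: 23.27
ee_pos: [0.3784, 0.3637, 0.0579]
eef_rot: [-0.703, 0.077, -0.077, 0.703]
ft_force: [-1.1, -0.6, 0.8]
width: 0.0152
```

Call:
arm_command([
  [[0,0.0004,0,0,0,0],[0,0,0,0,0,0]],
])

```text
time: 23.43
ee_pos: [0.3785, 0.3639, 0.0579]
eef_rot: [-0.703, 0.077, -0.077, 0.703]
ft_force: [-1.6, -2.1, 6.2]
width: 0.0153
```

The tray floor is felt at TCP 0.0579, exactly as predicted. I'll raise about 0.8 mm so the fork is free of floor and head, then draw out.

Call:
arm_command([
  [[0,-0.0007,0,0,0,0],[0,-0.0006,0,0,0,0],[0,0,0,0,0,0],[0,0,-0.002,0,0,0],[0,0,-0.003,0,0,0],[0,0,-0.003,0,0,0],[0,0,-0.003,0,0,0],[0,0,0,0,0,0]],
])

```text
time: 24.1
ee_pos: [0.376, 0.352, 0.0585]
eef_rot: [0.703, -0.077, 0.077, -0.703]
ft_force: [0.1, -0.1, -1.9]
width: 0.0156
```

```bash
python3 st.py
python3 - <<'E'
from h import *
s=cam("side");crop(s,235,195,60,50,6,"s_g11.png")
E
```

```text
F [ 0.06 -0.11 -1.87] T [-0.014 -0.107  0.024] p [0.37596 0.35197 0.05849] yaw 77.5 tilt [ 2.e-04 -1.e+00 -8.e-04] t 24.1 v 0.013
```

View pics/s_g11.png

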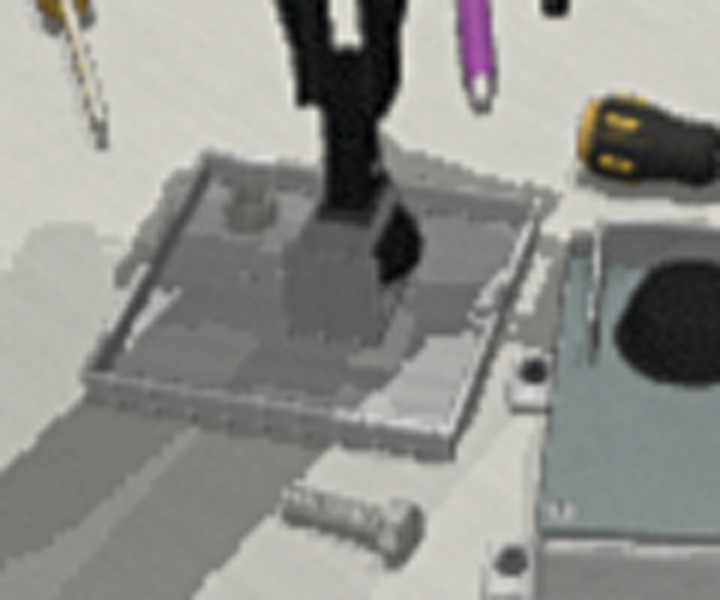

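Call:
arm_command([
  [[0,0,-0.003,0,0,0],[0,0,-0.004,0,0,0],[0,0,-0.004,0,0,0],[0,0,-0.004,0,0,0],[0,0,-0.004,0,0,0],[0,0,-0.004,0,0,0],[0,0,-0.004,0,0,0],[0,0,-0.004,0,0,0],[0,0,-0.003,0,0,0],[0,0,-0.002,0,0,0],[0,0,0,0,0,0]],
])

```text
time: 25.07
ee_pos: [0.3682, 0.3172, 0.0586]
eef_rot: [0.703, -0.077, 0.077, -0.703]
ft_force: [0.3, 0.8, -2.5]
width: 0.0151
```

```bash
python3 st.py
python3 - <<'E'
from h import *
s=cam("side");crop(s,235,195,60,50,6,"s_g12.png")
E
```

```text
F [ 0.29  0.81 -2.46] T [-0.028 -0.073  0.016] p [0.36823 0.31724 0.05862] yaw 77.51 tilt [ 3.e-04 -1.e+00 -3.e-04] t 25.0667 v 0.012
```

View pics/s_g12.png

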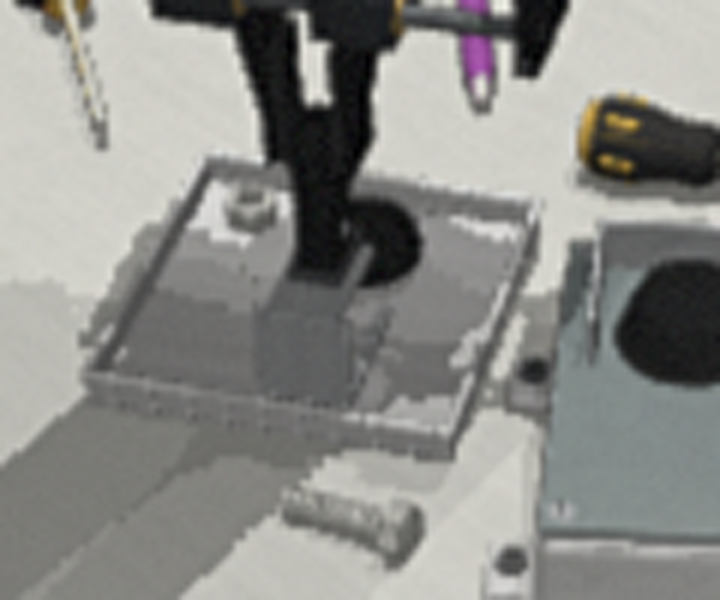

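Run:
```python
from h import *
s=cam("side")
S=lambda a,b:(175+(a+.5)/6-.5,145+(b+.5)/6-.5)
for p,z in(((258,398),.0035),((352,404),.0035),((262,312),.0435),((355,318),.0435)): print("spine",onz(s,*S(*p),z).round(4))
print("cap right, front", onz(s,*S(423,240),.012).round(4), onz(s,*S(375,286),.009).round(4))
u=np.array([.2165,.976]);w=np.array([.976,-.2165]);p=np.array([.3682,.3172])
for o in(0,.002):
  q=p+(.023+o)*u+.0175*w; a=proj(s,[*q,.008]); print("tip",q.round(4),((a[0]-175)*6,(a[1]-145)*6))
c=np.array([.3635,.336])-.065*u; a=proj(s,[*c,.016]);print("inner wall mid",c,((a[0]-175)*6,(a[1]-145)*6)); print("spine-wall",(p-.033*u-c)@u)
```

```text
spine [0.3438 0.2886 0.0035]
spine [0.3779 0.2858 0.0035]
spine [0.3481 0.2895 0.0435]
spine [0.3809 0.2867 0.0435]
cap right, front [0.3994 0.3694 0.012 ] [0.3826 0.3455 0.009 ]
tip [0.3903 0.3359] (np.float64(391.62890172180164), np.float64(302.32023374993736))
tip [0.3907 0.3378] (np.float64(393.0974472378708), np.float64(298.9443885986909))
inner wall mid [0.3494275 0.27256  ] (np.float64(264.38449521788436), np.float64(399.96819350399426))
spine-wall 0.01465109399999995
```

Call:
arm_command([
  [[0,0,-0.003,0,0,0],[0,0,-0.003,0,0,0],[0,0,0,0,0,0],[0,-0.003,0,0,0,0],[0,-0.004,0,0,0,0],[0,-0.005,0,0,0,0],[0,-0.005,0,0,0,0],[0,0,0,0,0,0]],
])

```text
time: 25.83
ee_pos: [0.3675, 0.3125, 0.0769]
eef_rot: [-0.703, 0.076, -0.077, 0.703]
ft_force: [0.1, -0.2, -2.0]
width: 0.0156
```

```bash
python3 st.py
python3 - <<'E'
from h import *
s=cam("side");crop(s,235,195,60,50,6,"s_g13.png")
print(onz(s,288,286,.02))
E
```

```text
F [ 0.07 -0.21 -2.  ] T [ 0.057 -0.106 -0.048] p [0.36747 0.31248 0.07692] yaw 77.54 tilt [ 0.0014 -1.      0.0012] t 25.8333 v 0.022
[0.49126658 0.07313296 0.02      ]
```

View pics/s_g13.png

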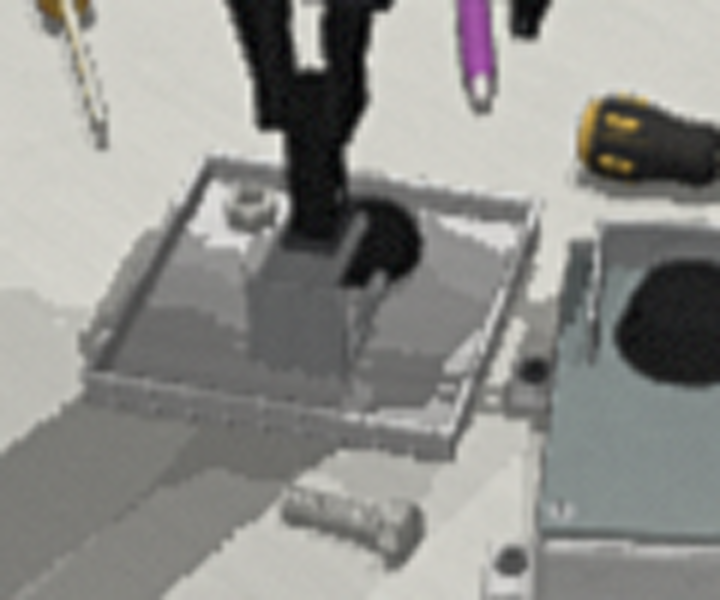

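Call:
arm_command([
  [[0,-0.015,0,0,0,0],[0,-0.027,0,0,0,0],[0,-0.027,0,0,0,0],[0,-0.026,0,0,0,0],[0,0,0,0,0,0]],
])

```text
time: 26.3
ee_pos: [0.3685, 0.3138, 0.1751]
eef_rot: [-0.702, 0.075, -0.079, 0.704]
ft_force: [1.8, 1.1, -1.1]
width: 0.0156
```

Call:
arm_command([
  [[0.0154,0,-0.0244,0,0,0],[0.0154,0,-0.0244,0,0,0],[0.0154,0,-0.0244,0,0,0],[0.0154,0,-0.0244,0,0,0],[0.0154,0,-0.0244,0,0,0],[0.0154,0,-0.0244,0,0,0],[0.0154,0,-0.0244,0,0,0],[0.0154,0,-0.0244,0,0,0],[0.0154,0,-0.0244,0,0,0],[0.0154,0,-0.0244,0,0,0],[0.0154,0,-0.0244,0,0,0],[0.0154,0,-0.0244,0,0,0]],
])

```text
time: 27.3
ee_pos: [0.4842, -0.0154, 0.17]
eef_rot: [0.703, -0.077, 0.077, -0.703]
ft_force: [1.3, 1.2, -1.7]
width: 0.0153
```

Call:
arm_command([
  [[0,0,0,0,6.3,0],[0,0,0,0,6.3,0],[0,0,0,0,6.3,0],[0,0,0,0,6.3,0],[0,0,0,0,6.3,0],[0,0,0,0,0,0],[0,0,0,0,0,0]],
])

```text
time: 27.88
ee_pos: [0.4839, -0.0139, 0.1701]
eef_rot: [0.656, -0.264, 0.263, -0.656]
ft_force: [-0.8, -0.5, -1.3]
width: 0.0153
```

```bash
python3 st.py
python3 - <<'E'
from h import *
s=cam("side");cv2.imwrite("pics/s14.png",s["pixels"])
E
```

```text
F [-0.79 -0.51 -1.29] T [-0.006 -0.034 -0.012] p [ 0.48389 -0.01391  0.17013] yaw 46.24 tilt [-4.e-04 -1.e+00 -5.e-04] t 27.8833 v 0.031
```

View pics/s14.png

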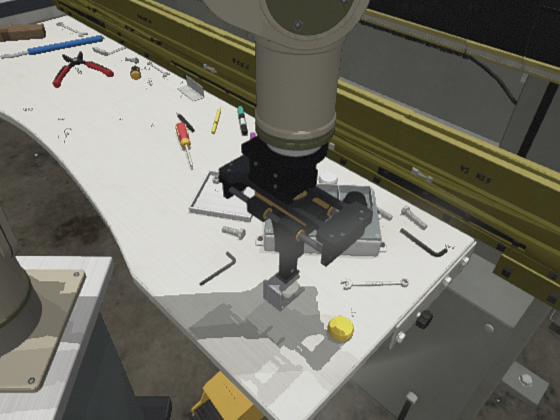

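Now set it down where it stood; contact is expected at TCP z of about 0.0555.

Call:
arm_command([
  [[0,0.015,0,0,0,0],[0,0.025,0,0,0,0],[0,0.025,0,0,0,0],[0,0.025,0,0,0,0],[0,0.012,0,0,0,0],[0,0.007,0,0,0,0],[0,0.003,0,0,0,0],[0,0,0,0,0,0],[0,0.001,0,0,0,0],[0,0,0,0,0,0],[0,0,0,0,0,0]],
])

```text
time: 28.85
ee_pos: [0.4847, -0.014, 0.0585]
eef_rot: [-0.656, 0.264, -0.265, 0.656]
ft_force: [-0.9, -0.1, -2.8]
width: 0.0153
```

Call:
arm_command([
  [[0,0.0005,0,0,0,0],[0,0,0,0,0,0]],
])

```text
time: 29.02
ee_pos: [0.4843, -0.014, 0.0574]
eef_rot: [0.656, -0.264, 0.265, -0.656]
ft_force: [-0.4, -0.7, -1.7]
width: 0.0155
```

Call:
arm_command([
  [[0,0.0005,0,0,0,0],[0,0,0,0,0,0]],
])

```text
time: 29.18
ee_pos: [0.4841, -0.014, 0.0566]
eef_rot: [0.656, -0.265, 0.265, -0.656]
ft_force: [-0.7, 0.1, -1.0]
width: 0.0156
```

Call:
arm_command([
  [[0,0.0004,0,0,0,0],[0,0,0,0,0,0]],
])

```text
time: 29.35
ee_pos: [0.4841, -0.014, 0.0562]
eef_rot: [0.656, -0.265, 0.265, -0.656]
ft_force: [0.5, 0.5, -2.4]
width: 0.0151
```

Call:
arm_command([
  [[0,0.0004,0,0,0,0],[0,0,0,0,0,0],[0,0,0,0,0,0]],
])

```text
time: 29.6
ee_pos: [0.4841, -0.0139, 0.0558]
eef_rot: [0.656, -0.265, 0.265, -0.656]
ft_force: [-0.5, -0.1, -1.2]
width: 0.0153
```

Call:
arm_command([
  [[0,0.0004,0,0,0,0],[0,0,0,0,0,0],[0,0,0,0,0,0]],
])

```text
time: 29.85
ee_pos: [0.4841, -0.0139, 0.0554]
eef_rot: [0.656, -0.265, 0.265, -0.656]
ft_force: [0.6, -0.2, -2.3]
width: 0.0154
```

Call:
arm_command([
  [[0,0.0003,0,0,0,0],[0,0,0,0,0,0],[0,0,0,0,0,0]],
])

```text
time: 30.1
ee_pos: [0.4843, -0.0139, 0.0554]
eef_rot: [-0.656, 0.265, -0.265, 0.656]
ft_force: [-1.3, -0.6, 2.4]
width: 0.0155
```

Call:
arm_command([
  [[0,0.0003,0,0,0,0],[0,0,0,0,0,0],[0,0,0,0,0,0]],
])

```text
time: 30.35
ee_pos: [0.4844, -0.0139, 0.0553]
eef_rot: [0.656, -0.264, 0.265, -0.656]
ft_force: [-2.9, -0.7, 5.3]
width: 0.0157
```

Call:
arm_command([
  [[0,-0.0003,0,0,0,0],[0,0,0,0,0,0]],
])

```text
time: 30.52
ee_pos: [0.4843, -0.0139, 0.0553]
eef_rot: [-0.656, 0.265, -0.265, 0.656]
ft_force: [-1.9, -0.2, 3.3]
width: 0.0157
```

Call:
arm_command([
  [[0,0,0,0,0,0],[0,0,0,0,0,0],[0,0,0,0,0,0],[0,0,0,0,0,0],[0,0,0,0,0,0],[0,0,0,0,0,0],[0,0,0,0,0,0],[0,0,0,0,0,0],[0,0,0,0,0,0],[0,0,0,0,0,0]],
], hand=0.7)

```text
time: 31.35
ee_pos: [0.4841, -0.0139, 0.0551]
eef_rot: [0.656, -0.265, 0.265, -0.656]
ft_force: [-0.3, -0.1, -0.4]
width: 0.0604
```

```bash
python3 st.py
python3 - <<'E'
from h import *
s=cam("side");crop(s,285,300,60,60,5,"s_g15.png")
E
```

```text
F [-0.35 -0.14 -0.43] T [ 0.007 -0.046  0.058] p [ 0.48413 -0.01393  0.05513] yaw 46.03 tilt [ 0. -1. -0.] t 31.35 v 0.001
```

View pics/s_g15.png

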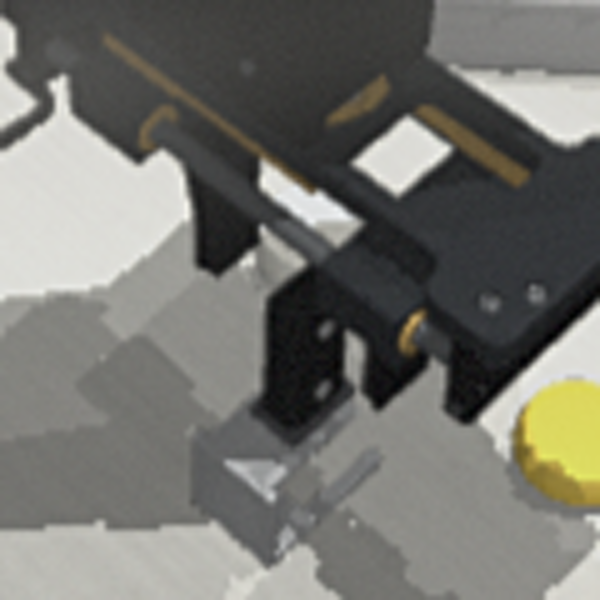

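Released and upright. I'll rise straight up and move the arm away to look.

Call:
arm_command([
  [[0,-0.01,0,0,0,0],[0,-0.02,0,0,0,0],[0,-0.03,0,0,0,0],[0,-0.03,0,0,0,0],[0,-0.03,0,0,0,0],[0,-0.03,0,0,0,0],[0,0,0,0,0,0]],
])

```text
time: 31.98
ee_pos: [0.4868, -0.0136, 0.2117]
eef_rot: [-0.655, 0.262, -0.268, 0.657]
ft_force: [0.6, 0.2, 0.1]
width: 0.0609
```

Call:
arm_command([
  [[0.029,0,-0.02,0,0,0],[0.029,0,-0.02,0,0,0],[0.029,0,-0.02,0,0,0],[0.029,0,-0.02,0,0,0],[0.029,0,-0.02,0,0,0],[0.029,0,-0.02,0,0,0],[0.02,0,-0.028,0,0,0],[0.02,0,-0.028,0,0,0],[0.02,0,-0.028,0,0,0],[0.02,0,-0.028,0,0,0],[0.02,0,-0.028,0,0,0],[0,0,0,0,0,0]],
])

```text
time: 32.98
ee_pos: [0.4969, -0.3994, 0.2047]
eef_rot: [0.656, -0.268, 0.267, -0.653]
ft_force: [-0.3, -1.3, 0.1]
width: 0.0608
```

```bash
python3 st.py
python3 - <<'E'
from h import *
s=cam("side");t=cam("top");cv2.imwrite("pics/s16.png",s["pixels"]);cv2.imwrite("pics/t16.png",t["pixels"])
E
```

```text
F [-0.28 -1.31  0.13] T [-0.119  0.009 -0.02 ] p [ 0.49693 -0.39936  0.20474] yaw 45.51 tilt [ 5.0e-04 -1.0e+00 -3.4e-03] t 32.9833 v 0.079
```

View pics/s16.png

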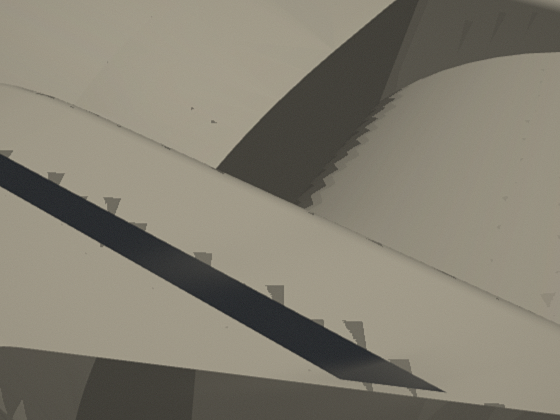

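View pics/t16.png

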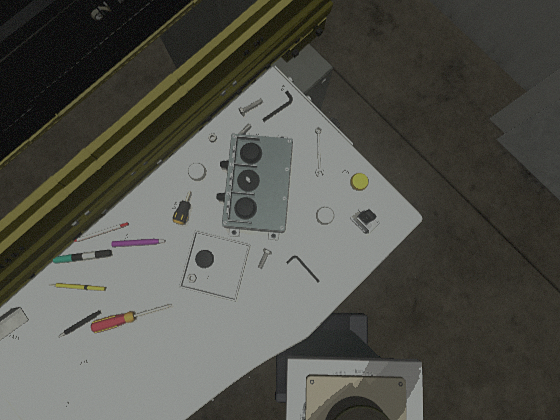

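Call:
arm_command([
  [[-0.0073,0,-0.03,0,0,0],[-0.0073,0,-0.03,0,0,0],[-0.0073,0,-0.03,0,0,0],[-0.0073,0,-0.03,0,0,0],[-0.0073,0,-0.03,0,0,0],[-0.0073,0,-0.03,0,0,0],[-0.0073,0,-0.03,0,0,0],[-0.0073,0,-0.03,0,0,0],[-0.0073,0,-0.03,0,0,0],[-0.0073,0,-0.03,0,0,0],[-0.0073,0,-0.03,0,0,0],[0,0,0,0,0,0]],
])

```text
time: 34.08
ee_pos: [0.208, -0.5755, 0.2055]
eef_rot: [0.656, -0.267, 0.266, -0.654]
ft_force: [-1.7, -0.0, -0.3]
width: 0.0608
```

```bash
python3 st.py
python3 - <<'E'
from h import *
s=cam("side");t=cam("top");cv2.imwrite("pics/s17.png",s["pixels"])
# cap in tray
g=t["pixels"][235:295,185:245].max(2);k=cv2.resize(g,None,fx=4,fy=4,interpolation=cv2.INTER_CUBIC)
cs,_=cv2.findContours((k<90).astype(np.uint8),0,cv2.CHAIN_APPROX_NONE);q=max(cs,key=cv2.contourArea)
P=np.array([onz(t,185+(p[0]+.5)/4-.5,235+(p[1]+.5)/4-.5,.012)[:2] for p in q[:,0]]);e=cv2.fitEllipse((P*1000).astype(np.float32));print(e)
d=np.array(e[0])/1000-[.3635,.336];print("tray frame",d@[.2165,.976],d@[.976,-.2165])
E
```

```text
F [-1.69 -0.02 -0.3 ] T [-0.066  0.113 -0.005] p [ 0.20796 -0.57555  0.20549] yaw 45.66 tilt [-7.0e-04 -1.0e+00 -2.7e-03] t 34.0833 v 0.083
((377.693115234375, 363.77392578125), (42.6260871887207, 43.82284927368164), 4.476677417755127)
tray frame 0.03018016101074217 0.007839425537109375
```

View pics/s17.png

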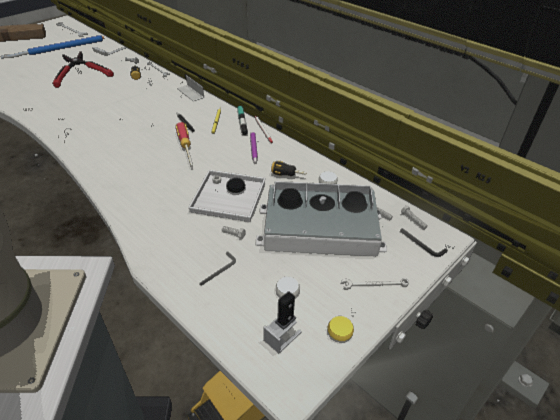

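The cap is in the tray at side (236,185), 30 and 8 mm from the tray's middle. The puller stands at (283,322), the other two caps are in place, and the bystanders haven't moved. Handing in.

Call:
arm_command([
  [[0,0,0,0,0,0],[0,0,0,0,0,0],[0,0,0,0,0,0]],
])

```text
time: 34.43
ee_pos: [0.2156, -0.5722, 0.2054]
eef_rot: [-0.656, 0.264, -0.264, 0.656]
ft_force: [-0.3, 0.5, -0.7]
width: 0.0609
```

```bash
python3 -c "
from bench import r
print(r.close_job())"
```

```text
the job is handed in; nothing more can be done
None
```

The middle cap was the tired one: it popped off on the first pull, at about 6 N net. I set it upright in the tray, drew the fork out, stood the puller back where it had been and handed the job in at about 34 s. No verdict was reported.

- **Cap in the tray:** in the last top picture it is round, about 43 mm across (44 mm expected), and 30 mm and 8 mm from the tray's middle along its two axes (limit 52 mm).
- **Puller:** it stands upright on the worktop at about (0.484, -0.014), far beyond 105 mm from the tray's middle, and the gripper is clear of it.
- **Everything else:** the left and right caps, which I never touched, and the bystanders look unmoved in the last pictures. I judged that by eye and did not measure it.
- **Checks that disagreed:** the fork met the sleeve about 2 to 3 mm deeper than the cameras suggested, so I went by the felt contact. The caps first measured about 51 mm across because each sits on a black ring on the station's face.

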